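# Recharge the bench air dryer

## Task

Recharge the bench air dryer: take the rubber blanking cap off the column and leave it in the blue dish, then feed every drying cartridge from the shallow metal tray into the column, each pushing the one before it deeper, until the last is flush with the mouth. Then put the lugged lid over the column's collar, turn it by feel until its hidden lugs drop in and it sits fully home and level, and only then swing the switch lever over to its far end. Leave the bottles and the tip box where they stand.

Things in the scene. Friction and masses are not known exactly. Their poses are not given: they have to be found in the camera images.
- dryer: Air-dryer unit, bolted to the bench, at a varying position and yaw. Grey base plate 130 x 320 x 12 mm. Origin: on the bench, under the axis of the upright clear column (bore 34.4 mm, outside 42 mm). The white switch block, 110 x 100 mm, top 62 mm above the bench, is centred 185 mm from the column axis along the unit's -y; it carries the lever. z is up.
- mouth (a point): Centre of the column's mouth, 210 mm above the bench, axes as the dryer's; bore flared to 41 mm over its top 5 mm. Level with the flat top of the aluminium collar, 74 mm across, 18 mm thick, with two opposite notches 13 mm wide, 10 mm deep. The collar is clamped at an unreported angle: find the notches by feel (half a turn at most; the lugs are alike).
- piston (a joint): Depth of the black piston disc in the bore, m: its top is 20 mm + this value below the mouth. It has no spring; friction of about 4 N holds it wherever it is pushed, down to 0.16. Starts near the top. Up to four cartridges fit.
- cap: Black rubber blanking cap, lying on the collar with its stub in the bore at the start. Disc 52 mm across, 6 mm thick, with a 27 mm stub 10 mm long below it and a round knob 22 mm across and 26 mm high on top. Origin: centre of the disc's underside (knob top 32 mm above it). 50 g.
- dish: Blue open square dish fixed to the bench, 130 x 130 mm outside, walls 35 mm high and 4 mm thick, floor 4 mm. Origin: under its centre on the bench.
- tray: Shallow dark metal tray fixed to the bench, 190 x 210 mm, lip 12 mm high, floor 5 mm above the bench. Origin: under its centre. The cartridges stand in it.
- lid: Grey round lid, right way up on the bench, 86 mm across, 250 g. Skirt 20 mm deep, 77.5 mm inside, goes over the 74 mm collar. Two steel lugs hidden inside on the lid's x axis, 29 mm either side of centre, 8 mm wide, end 6 mm above the skirt's lower edge. Origin: centre of the lower edge, z up. With lugs riding on the collar it is 6 mm below the mouth; dropped in, 16 mm below.
- lid_bar (a point): Centre of the top of the lid's black bar handle, 52 mm above the lid's lower edge. The bar lies along the lid's x, 56 mm long, 14 mm wide, and stands 26 mm above the lid's top plate.
- switch (a joint): Switch lever angle, rad: 0 leaning to the dryer's -x (off) at the start, 1.0 leaning to the dryer's +x (on). Stays where it is left.
- switch_tip (a point): Tip of the switch lever's grip. The lever is 70 mm long, pivots about an axis along the dryer's y, and is upright at 0.5 rad.
- flask: Glass jar with a black lid, 56 mm across, 100 mm tall; a bystander. Origin: underside.
- reagent: Amber bottle, 52 mm across, 110 mm tall; a bystander. Origin: underside.
- tipbox: Yellow box 80 x 120 x 60 mm; a bystander. Origin: underside.
- cart0: White drying cartridge, a plain cylinder 32 mm across and 44 mm long with grey bands near the ends, either end up. Origin: its middle. 50 g. May be absent.
- cart1: White drying cartridge, a plain cylinder 32 mm across and 44 mm long with grey bands near the ends, either end up. Origin: its middle. 50 g. May be absent.
- cart2: White drying cartridge, a plain cylinder 32 mm across and 44 mm long with grey bands near the ends, either end up. Origin: its middle. 50 g. May be absent.
- cart3: White drying cartridge, a plain cylinder 32 mm across and 44 mm long with grey bands near the ends, either end up. Origin: its middle. 50 g. May be absent.
There are look-alikes about, which are no part of the job. Leave any orange look-alike of the cart3 alone.

How it is judged:
By the outcome, as a careful person would: the job done as asked, in the order asked, and still so for the second after the job is handed in, with the robot touching nothing.
Of cart0, cart1, cart2, cart3 only 2 to 4 are there at a start; the rules pass over those that are not, and their reading is None.
At some moment in a run one of lid may be knocked a few centimetres aside while the robot is not near it.
It also fails if it takes over 210 s, if anything falls off the work surface, if the arm or the gripper's body presses on something with over 40 N, if the wrist force passes 120 N, or if a joint passes its speed limit or range.

## Robot

A 6-joint arm with a two-finger parallel gripper is mounted at the origin on the work surface. World frame = base frame: x ahead of the robot, y to its left, z up, the work surface at z = 0. Lengths are in m, angles in degrees, forces in N, time in s.
With the tool pointing down it reaches from about 0.275 to 0.825 m from the base axis. Payload 4.9 kg.
Tool frame: the origin (TCP) lies on the centre line of the jaws, within the pads' length; the fingertips stand 14 mm ahead of it and the grasp point (between the pads) lies 5 mm behind it; z points along the fingers, y is the line along which they close (so a half turn about z gives the same grasp; the last joint's range is limited). The gripper opens to 85 mm and grips with 20 to 120 N. Pads are 22 mm wide; open, the fingers measure 114 mm over their backs; the gripper's body (76 mm by 85 mm) begins 54 mm behind the grasp point. The pads swing forward as they close: fully open they stand 13 mm farther back than shut.
Start: joints at [57.743, 18.69, -11.035, 60.275, 0, 82.311], TCP at [0.229, 0.5, 0.245] pointing down, gripper open.
Joint ranges: [-152.03, 152.03], [-55.5, 102.48], [-74.3, 77.21], [-110.64, 120.58], [-84.22, 78.4], [-180, 180]. Speed limits (degrees/s): [147.25, 147.25, 180, 180, 180, 180].

## Interface

Orientations are given as a 3x3 rotation matrix whose columns are the frame's x, y, z axes.
In Python, from rig import read_state, capture, calibration, finish_job, regions_of, mark_of gives the robot as it stands.
- The arm moves only by the tool servo_tool, never from a script. Its argument "increments" is a list of rows, each a list of 5 numbers: the opening, from 0 (shut) to 1 (fully open), then the shift along the tool's x, y, z in cm, then the turn about the tool's z in degrees. In form: [[jaw, tx, ty, tz, turn], ...]. A call has 1 to 5 rows; each row is the pose to reach, as a shift and turn from the pose commanded when the call began, along the tool's axes at that moment; what a row does not reach only later rows make up. A row lasts 1/12 s, in which the tool goes at most 41.7 mm and 7.16 degrees, less where a joint would pass 70% of its speed; a pose out of reach is approached as far as the arm can. A call with a gripper value outside its range is refused whole. The fingers move at their own pace and stop on an object; "force" is the grip in N (left out, the last holds). Time passes only in rows, so rows that repeat a pose let the fingers close. It gives the time, the measured TCP pose, the force, the opening and the grip force at its end, in the units of the state.
- read_state(): the state, without advancing time (a new reading comes with each control period).
- capture(name): name is "scene" or "top" or "wrist"; returns (picture, depth): 480x640x3 uint8, blue, green, red; 480x640 float32, m along the optical axis (not along the pixel's ray), 0 where there is no reading.
- calibration(name): a dict with "K" (3x3 intrinsics, pixels), "camera_from_world" (4x4, takes a point from world to camera coordinates); the wrist camera has in their place "tool_from_camera" (4x4, takes a point from camera to tool coordinates, whose origin is the TCP and whose axes are the flange's). Camera axes: x right, y down, z forward; pixel columns grow to the right and rows downward; lengths in m; the calibration is good to about 2 mm. A picture is of the moment at which its call begins: read the wrist's pose just before it. calibration takes no time and is no camera call.
- finish_job(): hands the job in; it is judged then, once.
Trained networks look in the newest picture that a camera, given by its name, has taken for a name from the list of things; names that differ only in an ending like _2 or _b are one class to them, and where a whole thing is asked for, a point or a joint stands for the part that bears it (a point fixed in the world has none). Each returns a list of dicts, best first, with "p" (0 to 1); they miss things now and then, are a little off and sometimes report something else, mostly with a low value. They report only what shows in the picture. A call takes as long as a camera call. They do not tell look-alikes from the thing itself.
- regions_of(camera, target): "mask" (480x640 bool, what is visible of it).
- mark_of(camera, target): "at" ([x, y, z] in m, in the coordinates of the camera as it stood for that picture, good to about 4 mm: a listed point, or the origin of a listed thing).
The state is a dict: "time_s": time; "joint_pos": joint angles; "joint_vel": joint speeds; "joint_torque": joint torques, N m; "eef_pos": TCP position; "ee_rot": TCP orientation; "ft_force": force on the tool from outside, world axes, zero at the start; "wrist_torque": the same for the moment, N m; "opening": finger opening in m; "gripper_force": force on a finger pad.
Only numpy, scipy, OpenCV 4.12 (cv2) and the standard library are available. Lean on these libraries where they do the work, as an engineer would, in place of code of your own. Each camera call takes 0.05 s, during which the arm holds its last target. There are 200 camera calls.

## Working session

There is one attempt and no reset: what is moved stays moved. The work goes in short steps, Python scripts to look and compute and a tool call to move; the robot and the scene stay as the last step left them, time stands still between calls to the robot, and variables do not carry over. Pictures are saved under pics/ and viewed, at most 14 in all, crops included, and the job is handed in when it is done.

Besides the shell and the picture viewer there is one more tool, called after ">>>" in YAML: its name, and indented under it one key for each argument. servo_tool: Moves the arm, as the interface text tells. Its arguments: {"type":"object","properties":{"increments":{"type":"array"},"force":{"type":"number"}},"required":["increments"]}

```bash
mkdir -p pics; ls
cat > h.py <<'E'
import numpy as np, cv2
from rig import *
def cam2w(cam,p):
    c=calibration(cam)
    p=np.r_[p,1]
    if cam=='wrist':
        s=read_state(); T=np.eye(4); T[:3,:3]=np.array(s['ee_rot']); T[:3,3]=s['eef_pos']
        return (T@np.array(c['tool_from_camera'])@p)[:3]
    return (np.linalg.inv(np.array(c['camera_from_world']))@p)[:3]
def cloud(cam,d):
    c=calibration(cam);K=np.array(c['K']);v,u=np.mgrid[:480,:640]
    P=np.stack([(u-K[0,2])/K[0,0]*d,(v-K[1,2])/K[1,1]*d,d,np.ones_like(d)],-1)
    if cam=='wrist':
        s=read_state(); T=np.eye(4); T[:3,:3]=np.array(s['ee_rot']); T[:3,3]=s['eef_pos'];M=T@np.array(c['tool_from_camera'])
    else: M=np.linalg.inv(np.array(c['camera_from_world']))
    W=(P@M.T)[...,:3]; W[d==0]=np.nan
    return W
E
python3 - <<'E'
from h import *
s=read_state();print(s['time_s'],s['eef_pos'],np.round(s['ee_rot'],3).tolist(),s['opening'])
for c in ['scene','top']:
    im,d=capture(c);cv2.imwrite(f'pics/{c}0.png',im);np.save(f'{c}0.npy',d)
    for t in ['dryer','mouth','cap','dish','tray','lid','lid_bar','switch_tip','cart0','flask','reagent','tipbox']:
        print(c,t,[(round(m['p'],2),np.round(cam2w(c,m['at']),3).tolist()) for m in mark_of(c,t)][:6])
E
```

```text
pics
0.0 [0.22835723 0.49972158 0.24448991] [[-0.909, 0.416, -0.001], [0.416, 0.909, -0.001], [0.0, -0.002, -1.0]] 0.08551550273739553
scene dryer [(0.84, [0.565, 0.038, 0.002]), (0.35, [0.436, -0.27, -0.003])]
scene mouth []
scene cap [(0.59, [0.567, 0.037, 0.213]), (0.56, [0.571, 0.266, 0.026]), (0.48, [0.345, -0.446, 0.002])]
scene dish [(0.75, [0.603, -0.341, 0.001])]
scene tray [(0.84, [0.515, 0.321, 0.004]), (0.31, [0.34, -0.448, -0.002])]
scene lid [(0.85, [0.438, -0.272, -0.001]), (0.7, [0.477, 0.268, 0.023])]
scene lid_bar [(0.59, [0.439, -0.272, 0.051])]
scene switch_tip [(0.68, [0.499, -0.142, 0.145]), (0.22, [0.6, -0.342, 0.001])]
scene cart0 [(0.91, [0.572, 0.263, 0.029]), (0.83, [0.546, 0.368, 0.021]), (0.75, [0.477, 0.268, 0.024])]
scene flask [(0.76, [0.752, 0.159, 0.001])]
scene reagent [(0.6, [0.754, 0.268, -0.003])]
scene tipbox []
top dryer [(0.91, [0.567, 0.034, 0.003])]
top mouth [(0.97, [0.568, 0.039, 0.21])]
top cap [(0.98, [0.57, 0.037, 0.211])]
top dish [(0.62, [0.602, -0.338, 0.004]), (0.53, [0.502, -0.144, 0.146])]
top tray [(0.72, [0.519, 0.319, 0.003])]
top lid [(0.55, [0.436, -0.27, -0.0])]
top lid_bar [(0.66, [0.438, -0.272, 0.052])]
top switch_tip [(0.64, [0.565, 0.035, 0.21]), (0.46, [0.5, -0.14, 0.147]), (0.45, [0.342, -0.448, 0.003])]
top cart0 [(0.76, [0.548, 0.369, 0.031]), (0.73, [0.317, 0.266, 0.022]), (0.67, [0.571, 0.265, 0.026]), (0.66, [0.479, 0.275, 0.025])]
top flask [(0.77, [0.754, 0.15, -0.0])]
top reagent [(0.75, [0.754, 0.267, 0.002])]
top tipbox [(0.88, [0.343, -0.446, 0.002])]
```

View pics/top0.png

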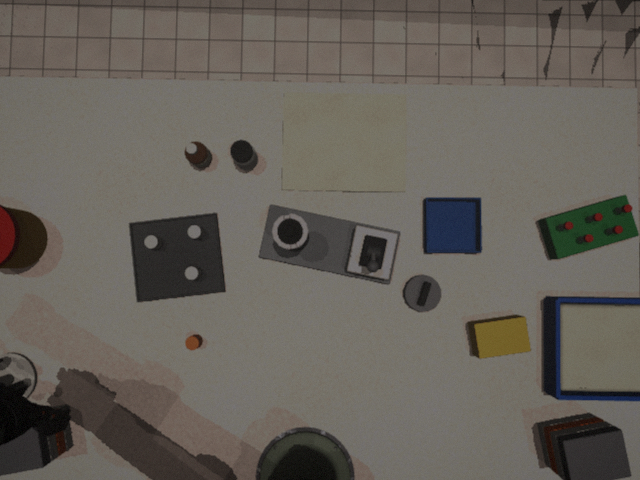

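View pics/scene0.png

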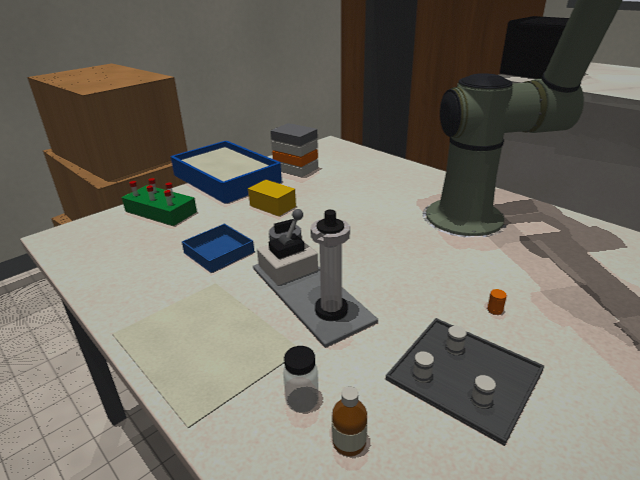

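Run:
```python
from h import *
d=np.load('top0.npy');W=cloud('top',d);x,y,z=W[...,0],W[...,1],W[...,2]
def box(x0,x1,y0,y1,z0,z1,n):
    m=(x>x0)&(x<x1)&(y>y0)&(y<y1)&(z>z0)&(z<z1)
    p=np.stack([x[m],y[m]],-1).astype(np.float32)
    if len(p)<5: print(n,len(p));return
    c,s,a=cv2.minAreaRect(p);cc,r=cv2.minEnclosingCircle(p)
    print(n,len(p),'rect',np.round(c,4),np.round(s,3),round(a,1),'circ',np.round(cc,4),round(r,4),'z',np.round(np.nanmedian(z[m]),4))
for n,(a,b) in dict(A=(.548,.369),B=(.571,.264),C=(.478,.272),O=(.317,.266)).items(): box(a-.035,a+.035,b-.035,b+.035,.04,.07,n)
box(.5,.64,-.03,.11,.225,.25,'knob')
box(.5,.64,-.03,.11,.20,.213,'collar')
box(.5,.64,-.03,.11,.213,.222,'capdisc')
box(.37,.50,-.34,-.2,.044,.06,'bar')
box(.37,.50,-.34,-.2,.02,.04,'lid')
box(.42,.68,-.24,-.05,.055,.068,'swblock')
box(.42,.68,-.24,-.05,.075,.2,'lever')
box(.45,.68,-.32,.17,.008,.018,'base')
box(.52,.69,-.43,-.25,.03,.04,'dishrim')
```

```text
A 162 rect [0.5496 0.3671] [0.031 0.031] 55.3 circ [0.5491 0.3669] 0.0164 z 0.0485
B 155 rect [0.5741 0.268 ] [0.028 0.032] 0.2 circ [0.5746 0.2678] 0.0163 z 0.049
C 161 rect [0.4781 0.271 ] [0.031 0.031] 22.5 circ [0.4787 0.2724] 0.017 z 0.0486
O 148 rect [0.3165 0.2669] [0.031 0.03 ] 52.8 circ [0.3166 0.2667] 0.0162 z 0.0441
knob 95 rect [0.5672 0.0353] [0.02  0.019] 1.3 circ [0.5678 0.036 ] 0.0106 z 0.2422
collar 460 rect [0.568  0.0364] [0.07  0.072] 15.2 circ [0.5679 0.0363] 0.0368 z 0.2098
capdisc 415 rect [0.5689 0.0363] [0.069 0.059] 88.1 circ [0.5679 0.0352] 0.0363 z 0.2159
bar 155 rect [ 0.4395 -0.2689] [0.015 0.056] 72.7 circ [ 0.4395 -0.2691] 0.0282 z 0.0521
lid 868 rect [ 0.4396 -0.2688] [0.085 0.083] 89.2 circ [ 0.4395 -0.2686] 0.0437 z 0.0262
swblock 1296 rect [ 0.5331 -0.1451] [0.1  0.11] 79.2 circ [ 0.5323 -0.1443] 0.0715 z 0.0619
lever 729 rect [ 0.5276 -0.1441] [0.05  0.081] 79.2 circ [ 0.53   -0.1453] 0.0431 z 0.0888
base 3836 rect [ 0.5637 -0.0837] [0.47  0.223] 89.7 circ [ 0.5747 -0.0829] 0.2432 z 0.0121
dishrim 402 rect [ 0.6024 -0.3383] [0.128 0.131] 1.0 circ [ 0.6022 -0.3388] 0.0905 z 0.0347
```

The top view shows the capped column at (290,232), the lid at (422,292), the dish at (452,226) and the lever at about (372,262). The candidates for cartridges are the three white ones in the tray at (152,242), (194,232) and (191,273), and the orange one at (193,342). Only the white ones match, because the orange one stands outside the tray and is the look-alike.

I'll go to the cap first and confirm the cartridges in a crop before reaching for them.

>>> servo_tool:
  increments:
    - [1, -3.3, -1.9, -1.7, 0]
    - [1, -6.6, -3.7, -3.4, 0]
    - [1, -9.9, -5.6, -5.1, 0]
    - [1, -13.2, -7.5, -6.8, 0]
    - [1, -16.7, -9.3, -8.5, 0]

```text
time_s: 1.72
eef_pos: [0.3415, 0.3456, 0.3307]
ee_rot: [[-0.91, 0.415, 0.0], [0.415, 0.91, 0.0], [-0.0, 0.0, -1.0]]
ft_force: [2.1, 1.2, 0.7]
opening: 0.0852
gripper_force: 0.0
```

>>> servo_tool:
  increments:
    - [1, -3.4, -1.9, 0, 0]
    - [1, -6.7, -3.7, 0, 0]
    - [1, -10, -5.6, 0, 0]
    - [1, -13.4, -7.5, 0, 0]
    - [1, -16.7, -9.3, 0, 0]

```text
time_s: 2.13
eef_pos: [0.4552, 0.1913, 0.3301]
ee_rot: [[-0.909, 0.416, 0.001], [0.416, 0.909, 0.0], [-0.001, 0.0, -1.0]]
ft_force: [-0.2, 0.5, -0.3]
opening: 0.0852
gripper_force: 0.0
```

>>> servo_tool:
  increments:
    - [1, -3.4, -1.9, 0, 0]
    - [1, -6.7, -3.7, 0, 0]
    - [1, -10, -5.6, 0, 0]
    - [1, -13.4, -7.5, 0, 0]
    - [1, -16.7, -9.3, 0, 0]

```text
time_s: 2.55
eef_pos: [0.5685, 0.0372, 0.3299]
ee_rot: [[-0.909, 0.416, 0.0], [0.416, 0.909, 0.0], [-0.0, 0.0, -1.0]]
ft_force: [0.7, 0.3, -0.2]
opening: 0.0854
gripper_force: 0.0
```

```bash
cat >> h.py <<'E'
def to(*targets):
    s=read_state();R=np.array(s['ee_rot']);p=np.array(s['eef_pos'])
    print('t',round(s['time_s'],2),'p',np.round(p,4),'yaw',round(np.degrees(np.arctan2(R[1,0],R[0,0])),2),'q6',round(s['joint_pos'][5],1),'F',np.round(s['ft_force'],1),'op',round(s['opening'],4),'gf',round(s['gripper_force'],1))
    for t in targets:
        t=np.array(t,float); print('  to',t,'tool cm',np.round(R.T@(t-p)*100,2)); p=t
E
python3 - <<'E'
from h import *
im,d=capture('wrist');cv2.imwrite('pics/w1.png',im)
W=cloud('wrist',d);z=W[...,2]
for lo,hi,n in [(.236,.25,'knob'),(.203,.214,'collar')]:
    m=((z>lo)&(z<hi)).astype(np.uint8)
    n_,l,st,_=cv2.connectedComponentsWithStats(m)
    k=1+np.argmax(st[1:,4]);p=W[l==k];cc,r=cv2.minEnclosingCircle(p[:,:2].astype(np.float32));print(n,np.round(cc,4),round(r,4),np.median(p[:,2]),len(p))
print([(round(m['p'],2),np.round(cam2w('wrist',m['at']),4)) for m in mark_of('wrist','cap')])
im,_=capture('top'); cv2.imwrite('pics/crop.png',cv2.resize(im[190:370,110:260],None,fx=3.3,fy=3.3,interpolation=cv2.INTER_CUBIC))
to([.568,.036,.237])
E
```

```text
knob [0.5691 0.0292] 0.011 0.24088503773033781 760
collar [0.5673 0.0382] 0.0352 0.20897232017656073 1631
[(0.77, array([0.5705, 0.0339, 0.2049]))]
t 2.7 p [0.5686 0.0369 0.329 ] yaw 155.2 q6 21.1 F [-0.5  0.4  0.2] op 0.0851 gf 0.0
  to [0.568 0.036 0.237] tool cm [ 0.01 -0.1   9.2 ]
```

>>> servo_tool:
  increments:
    - [1, 0, -0.1, 3, 0]
    - [1, 0, -0.1, 6, 0]
    - [1, 0, -0.1, 8, 0]
    - [1, 0, -0.1, 9.2, 0]
    - [0.1, 0, -0.1, 9.2, 0]
  force: 40

```text
time_s: 3.12
eef_pos: [0.5644, 0.0395, 0.2349]
ee_rot: [[-0.91, 0.414, -0.006], [0.414, 0.91, 0.001], [0.006, -0.002, -1.0]]
ft_force: [-0.1, 0.4, -0.2]
opening: 0.0752
gripper_force: 0.0
```

>>> servo_tool:
  increments:
    - [0, 0, 0, 0, 0]
    - [0, 0, 0, 0, 0]
    - [0, 0, 0, 0, 0]
    - [0, 0, 0, 0, 0]
    - [0, 0, 0, 0, 0]

```text
time_s: 3.53
eef_pos: [0.5679, 0.0383, 0.2392]
ee_rot: [[-0.91, 0.416, 0.002], [0.416, 0.91, -0.0], [-0.002, 0.001, -1.0]]
ft_force: [-0.4, 0.9, 4.1]
opening: 0.0202
gripper_force: 39.0
```

View pics/crop.png

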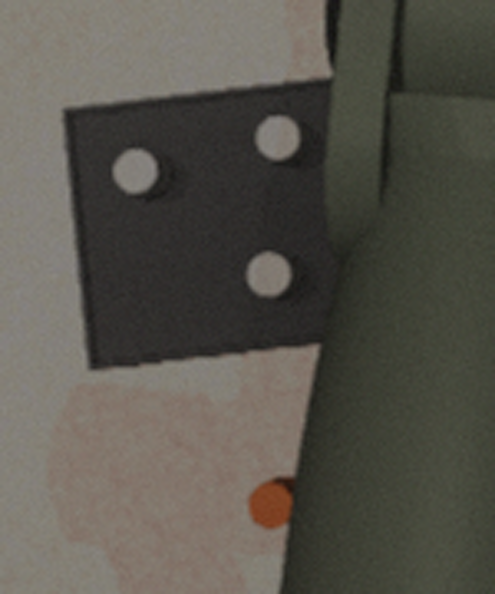

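The crop confirms three white cartridges in the tray at (135,172), (278,137) and (269,274), with the orange look-alike outside it at (271,503). I've gripped the knob, so next I'll carry the cap to the dish.

>>> servo_tool:
  increments:
    - [0, 0, 0, -1.5, 0]
    - [0, 0, 0, -3, 0]
    - [0, 0, 0, -5, 0]
    - [0, 0, 0, -7.5, 0]
    - [0, 0, 0, -9, 0]

```text
time_s: 3.95
eef_pos: [0.5677, 0.0381, 0.3304]
ee_rot: [[-0.909, 0.416, 0.003], [0.416, 0.909, -0.0], [-0.002, 0.001, -1.0]]
ft_force: [1.0, -0.7, -0.7]
opening: 0.0204
gripper_force: 39.1
```

>>> servo_tool:
  increments:
    - [0, -1.9, -3.3, 0, 0]
    - [0, -3.8, -6.6, 0, 0]
    - [0, -5.7, -9.9, 0, 0]
    - [0, -7.6, -13.2, 0, 0]
    - [0, -9.4, -16.4, 0, 0]

```text
time_s: 4.37
eef_pos: [0.5845, -0.1519, 0.3282]
ee_rot: [[-0.909, 0.416, 0.001], [0.416, 0.909, -0.0], [-0.001, 0.0, -1.0]]
ft_force: [0.3, 0.3, -0.5]
opening: 0.0204
gripper_force: 39.2
```

>>> servo_tool:
  increments:
    - [0, -1.9, -3.3, 0, 0]
    - [0, -3.8, -6.6, 0, 0]
    - [0, -5.7, -9.9, 0, 0]
    - [0, -7.6, -13.2, 0, 0]
    - [0, -9.4, -16.4, 0, 0]

```text
time_s: 4.78
eef_pos: [0.6016, -0.3404, 0.328]
ee_rot: [[-0.909, 0.416, 0.0], [0.416, 0.909, -0.0], [-0.0, -0.0, -1.0]]
ft_force: [-0.4, 0.0, -0.6]
opening: 0.0203
gripper_force: 39.2
```

>>> servo_tool:
  increments:
    - [0, 0, 0, 3.5, 0]
    - [0, 0, 0, 7, 0]
    - [0, 0, 0, 11, 0]
    - [0, 0, 0, 15, 0]
    - [0, 0, 0, 18.5, 0]

```text
time_s: 5.2
eef_pos: [0.601, -0.3382, 0.1404]
ee_rot: [[-0.909, 0.416, -0.001], [0.416, 0.909, 0.001], [0.001, 0.0, -1.0]]
ft_force: [0.9, 0.2, -1.1]
opening: 0.0201
gripper_force: 39.3
```

Run:
```python
from h import *
to([.602,-.339,.044])
```

```text
t 5.2 p [ 0.601  -0.3382  0.1404] yaw 155.4 q6 -10.9 F [ 0.9  0.2 -1.1] op 0.0201 gf 39.3
  to [ 0.602 -0.339  0.044] tool cm [-0.13 -0.04  9.64]
```

>>> servo_tool:
  increments:
    - [0, 0, 0, 3.5, 0]
    - [0, 0, 0, 6, 0]
    - [0, 0, 0, 8, 0]
    - [0, 0, 0, 9, 0]
    - [0, 0, 0, 9.5, 0]

```text
time_s: 5.62
eef_pos: [0.6008, -0.3377, 0.0459]
ee_rot: [[-0.909, 0.416, -0.002], [0.416, 0.909, 0.002], [0.003, 0.001, -1.0]]
ft_force: [0.7, 0.0, -0.7]
opening: 0.0203
gripper_force: 39.2
```

>>> servo_tool:
  increments:
    - [0, 0, 0, 0, 0]
    - [0.4, 0, 0, 0, 0]
    - [0.45, 0, 0, 0, 0]
    - [0.45, 0, 0, 0, 0]
    - [0.45, 0, 0, 0, 0]

```text
time_s: 6.03
eef_pos: [0.6026, -0.3388, 0.0492]
ee_rot: [[-0.909, 0.416, 0.002], [0.416, 0.909, -0.001], [-0.002, -0.0, -1.0]]
ft_force: [-0.9, -0.4, -0.3]
opening: 0.0383
gripper_force: 0.0
```

>>> servo_tool:
  increments:
    - [0.45, 0, 0, -3, 0]
    - [0.45, 0, 0, -7, 0]
    - [0.45, 0, 0, -11, 0]
    - [0.45, 0, 0, -15, 0]
    - [0.45, 0, 0, -18.5, 0]

```text
time_s: 6.45
eef_pos: [0.6021, -0.3385, 0.2366]
ee_rot: [[-0.909, 0.416, 0.002], [0.416, 0.909, -0.002], [-0.003, -0.001, -1.0]]
ft_force: [0.8, -1.0, 0.8]
opening: 0.0385
gripper_force: 0.0
```

>>> servo_tool:
  increments:
    - [0.6, 0, 0, -3, 0]
    - [0.8, 0, 0, -6, 0]
    - [1, 0, 0, -8, 0]
    - [1, 0, 0, -9.5, 0]
    - [1, 0, 0, -9.5, 0]

```text
time_s: 6.87
eef_pos: [0.603, -0.3391, 0.333]
ee_rot: [[-0.909, 0.416, 0.006], [0.416, 0.909, -0.005], [-0.008, -0.002, -1.0]]
ft_force: [0.8, 0.4, 0.8]
opening: 0.0857
gripper_force: 0.0
```

Run:
```python
from h import *
im,d=capture('scene'); W=cloud('scene',d)
mk=mark_of('scene','cap');print([(round(m['p'],2),np.round(cam2w('scene',m['at']),3)) for m in mk])
to([.549,.367,.33],[.549,.367,.042])
```

```text
[(0.5, array([ 0.604, -0.337,  0.015])), (0.32, array([ 0.498, -0.144,  0.146]))]
t 6.97 p [ 0.602  -0.3384  0.3283] yaw 155.43 q6 -10.9 F [ 0.4 -0.2 -0.8] op 0.0852 gf 0.0
  to [0.549 0.367 0.33 ] tool cm [34.15 61.95 -0.25]
  to [0.549 0.367 0.042] tool cm [5.00e-02 1.00e-02 2.88e+01]
```

>>> servo_tool:
  increments:
    - [1, 1.85, 3.6, 0, 0]
    - [1, 3.7, 7.2, 0, 0]
    - [1, 5.55, 10.8, 0, 0]
    - [1, 7.4, 14.4, 0, 0]
    - [1, 9.25, 18, 0, 0]

```text
time_s: 7.38
eef_pos: [0.5912, -0.1342, 0.3257]
ee_rot: [[-0.909, 0.416, -0.003], [0.416, 0.909, 0.001], [0.003, -0.0, -1.0]]
ft_force: [0.5, -0.1, 0.4]
opening: 0.0857
gripper_force: 0.0
```

>>> servo_tool:
  increments:
    - [1, 1.85, 3.6, 0, 0]
    - [1, 3.7, 7.2, 0, 0]
    - [1, 5.55, 10.8, 0, 0]
    - [1, 7.4, 14.4, 0, 0]
    - [1, 9.25, 18, 0, 0]

```text
time_s: 7.8
eef_pos: [0.5818, 0.068, 0.3259]
ee_rot: [[-0.909, 0.416, -0.003], [0.416, 0.909, 0.0], [0.003, -0.001, -1.0]]
ft_force: [1.0, 0.3, 0.3]
opening: 0.0853
gripper_force: 0.0
```

>>> servo_tool:
  increments:
    - [1, 1.85, 3.6, 0, 0]
    - [1, 3.7, 7.2, 0, 0]
    - [1, 5.55, 10.8, 0, 0]
    - [1, 7.4, 14.4, 0, 0]
    - [1, 9.25, 18, 0, 0]

```text
time_s: 8.22
eef_pos: [0.5726, 0.2699, 0.3258]
ee_rot: [[-0.909, 0.416, -0.003], [0.416, 0.909, -0.001], [0.002, -0.002, -1.0]]
ft_force: [1.4, -0.7, 0.1]
opening: 0.0858
gripper_force: 0.0
```

Run:
```python
from h import *
im,d=capture('wrist');cv2.imwrite('pics/w2.png',im)
W=cloud('wrist',d);z=W[...,2]
m=((z>.043)&(z<.055)).astype(np.uint8)
n_,l,st,_=cv2.connectedComponentsWithStats(m)
for k in range(1,n_):
    if st[k,4]>200:
        p=W[l==k];cc,r=cv2.minEnclosingCircle(p[:,:2].astype(np.float32));print(np.round(cc,4),round(r,4),np.median(p[:,2]),len(p))
to([.574,.268,.33],[.574,.268,.042])
```

```text
[0.5488 0.6511] 0.0401 0.048664799357917454 703
[0.4741 0.2792] 0.0162 0.04835686027360289 656
[0.5443 0.3754] 0.0162 0.048826002274531544 626
[0.5699 0.2763] 0.0161 0.04825658519596043 541
[ 0.5096 -0.1135] 0.0436 0.04859623057366996 475
t 8.27 p [0.5713 0.2773 0.3253] yaw 155.85 q6 43.2 F [-1.7  2.9  0.2] op 0.0855 gf 0.0
  to [0.574 0.268 0.33 ] tool cm [-0.63 -0.74 -0.48]
  to [0.574 0.268 0.042] tool cm [-0.16 -0.08 28.8 ]
```

View pics/w2.png

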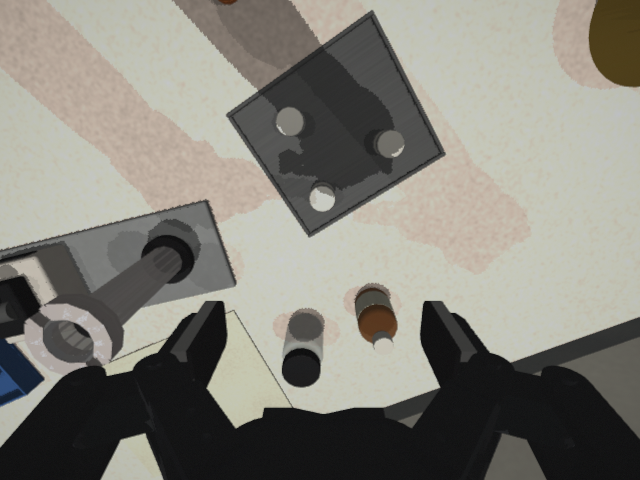

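The wrist view shows the three white cartridges at (290,122), (390,144) and (322,197), with the open collar at (75,335). The arm was still settling when I took it, so I'll settle and then refine.

>>> servo_tool:
  increments:
    - [1, 0, 0, 4, 0]
    - [1, 0, 0, 8, 0]
    - [1, 0, 0, 12, 0]
    - [1, 0, 0, 12, 0]
    - [1, 0, 0, 12, 0]

```text
time_s: 8.68
eef_pos: [0.5714, 0.2672, 0.2048]
ee_rot: [[-0.909, 0.416, -0.007], [0.416, 0.909, -0.002], [0.006, -0.005, -1.0]]
ft_force: [1.3, 0.6, 0.5]
opening: 0.0854
gripper_force: 0.0
```

```bash
cat >> h.py <<'E'
def carts():
    to()
    c=calibration('wrist');s=read_state()
    im,d=capture('wrist');K=np.array(c['K']);v,u=np.mgrid[:480,:640]
    T=np.eye(4); T[:3,:3]=np.array(s['ee_rot']); T[:3,3]=s['eef_pos'];M=T@np.array(c['tool_from_camera'])
    P=np.stack([(u-K[0,2])/K[0,0]*d,(v-K[1,2])/K[1,1]*d,d,np.ones_like(d)],-1);W=(P@M.T)[...,:3];z=W[...,2].copy();z[d==0]=-1
    n_,l,st,_=cv2.connectedComponentsWithStats(((z>.042)&(z<.055)).astype(np.uint8))
    for k in range(1,n_):
        if st[k,4]>200:
            p=W[l==k];cc,r=cv2.minEnclosingCircle(p[:,:2].astype(np.float32));print('blob',np.round(cc,4),round(r,4),round(float(np.median(p[:,2])),4),len(p))
    return im,W
E
python3 - <<'E'
from h import *
carts()
to([.574,.268,.042])
E
```

```text
t 8.68 p [0.5714 0.2672 0.2048] yaw 155.43 q6 42.9 F [1.3 0.6 0.5] op 0.0854 gf 0.0
blob [0.4756 0.271 ] 0.0162 0.0487 1325
blob [0.5465 0.3663] 0.0162 0.0487 1272
blob [0.5714 0.2674] 0.0161 0.0487 1033
blob [0.563  0.0412] 0.021 0.0488 462
blob [0.7512 0.265 ] 0.0263 0.0492 474
blob [0.7454 0.1588] 0.0265 0.0484 443
t 8.73 p [0.5736 0.2678 0.2078] yaw 155.42 q6 42.9 F [0.5 1.  0.6] op 0.0855 gf 0.0
  to [0.574 0.268 0.042] tool cm [-0.05  0.05 16.58]
```

>>> servo_tool:
  increments:
    - [1, 0, 0, 4, 0]
    - [1, 0, 0, 8, 0]
    - [1, 0, 0, 12, 0]
    - [1, 0, 0, 15, 0]
    - [1, 0, 0, 16.6, 0]
  force: 50

```text
time_s: 9.15
eef_pos: [0.5745, 0.268, 0.041]
ee_rot: [[-0.909, 0.416, 0.0], [0.416, 0.909, 0.0], [-0.0, 0.0, -1.0]]
ft_force: [-0.7, -1.2, -0.8]
opening: 0.0858
gripper_force: 0.0
```

>>> servo_tool:
  increments:
    - [1, 0, 0, 0, 0]
    - [0, 0, 0, 0, 0]
    - [0, 0, 0, 0, 0]
    - [0, 0, 0, 0, 0]
    - [0, 0, 0, 0, 0]

```text
time_s: 9.57
eef_pos: [0.5757, 0.2688, 0.0443]
ee_rot: [[-0.909, 0.416, 0.004], [0.416, 0.909, 0.001], [-0.003, 0.003, -1.0]]
ft_force: [-1.2, 0.6, 0.7]
opening: 0.0388
gripper_force: 0.0
```

>>> servo_tool:
  increments:
    - [0, 0, 0, 0, 0]
    - [0, 0, 0, -3, 0]
    - [0, 0, 0, -7, 0]
    - [0, 0, 0, -11, 0]
    - [0, 0, 0, -15, 0]

```text
time_s: 9.98
eef_pos: [0.5736, 0.2681, 0.1941]
ee_rot: [[-0.909, 0.416, 0.0], [0.416, 0.909, 0.0], [-0.0, 0.0, -1.0]]
ft_force: [1.1, 0.7, -1.2]
opening: 0.0302
gripper_force: 49.6
```

>>> servo_tool:
  increments:
    - [0, 0, 0, -3, 0]
    - [0, 0, 0, -6, 0]
    - [0, 0, 0, -9, 0]
    - [0, 0, 0, -12, 0]
    - [0, 0, 0, -13, 0]

```text
time_s: 10.4
eef_pos: [0.5753, 0.2687, 0.3279]
ee_rot: [[-0.909, 0.416, 0.008], [0.416, 0.91, 0.003], [-0.006, 0.006, -1.0]]
ft_force: [0.8, 0.3, 0.2]
opening: 0.0299
gripper_force: 49.6
```

Run:
```python
from h import *
to([.568,.0365,.32])
```

```text
t 10.4 p [0.5753 0.2687 0.3279] yaw 155.44 q6 42.9 F [0.8 0.3 0.2] op 0.0299 gf 49.6
  to [0.568  0.0365 0.32  ] tool cm [ -8.99 -21.43   0.72]
```

>>> servo_tool:
  increments:
    - [0, -1.4, -3.3, 0, 0]
    - [0, -2.8, -6.6, 0, 0]
    - [0, -4.2, -9.9, 0, 0]
    - [0, -5.6, -13.2, 0, 0]
    - [0, -7, -16.5, 0, 0]

```text
time_s: 10.82
eef_pos: [0.5684, 0.0876, 0.3216]
ee_rot: [[-0.91, 0.415, -0.0], [0.415, 0.91, -0.0], [0.0, -0.0, -1.0]]
ft_force: [1.6, -0.2, 0.1]
opening: 0.0302
gripper_force: 49.7
```

>>> servo_tool:
  increments:
    - [0, -1.4, -3.3, 1, 0]
    - [0, -2.1, -4.8, 3, 0]
    - [0, -2.1, -4.8, 5, 0]
    - [0, -2.1, -4.8, 6, 0]
    - [0, -2.1, -4.8, 6, 0]

```text
time_s: 11.23
eef_pos: [0.5663, 0.0366, 0.2592]
ee_rot: [[-0.909, 0.416, -0.005], [0.416, 0.909, 0.001], [0.005, -0.001, -1.0]]
ft_force: [-0.1, 1.3, -1.1]
opening: 0.0302
gripper_force: 49.7
```

Run:
```python
from h import *
to([.568,.0363,.262],[.568,.0363,.235])
im,W=carts();cv2.imwrite('pics/w3.png',im)
z=W[...,2];m=(abs(z-.21)<.006)&(np.hypot(W[...,0]-.568,W[...,1]-.036)<.05)
p=W[m][:,:2].astype(np.float32);print(len(p),cv2.minEnclosingCircle(p))
```

```text
t 11.23 p [0.5663 0.0366 0.2592] yaw 155.4 q6 20.8 F [-0.1  1.3 -1.1] op 0.0302 gf 49.7
  to [0.568  0.0363 0.262 ] tool cm [-0.16  0.04 -0.28]
  to [0.568  0.0363 0.235 ] tool cm [-0.01  0.    2.7 ]
t 11.23 p [0.5663 0.0366 0.2592] yaw 155.4 q6 20.8 F [-0.1  1.3 -1.1] op 0.0302 gf 49.7
blob [0.4755 0.2702] 0.0167 0.0486 1082
blob [0.5459 0.3602] 0.0147 0.0464 317
blob [ 0.5384 -0.1015] 0.0545 0.0486 551
blob [ 0.4366 -0.27  ] 0.0286 0.0504 839
blob [0.7517 0.2625] 0.0262 0.0491 477
blob [0.7493 0.1532] 0.0276 0.0486 344
blob [ 0.6011 -0.338 ] 0.0117 0.0457 252
5415 ((0.5648019313812256, 0.03512587398290634), 0.03711327910423279)
```

View pics/w3.png

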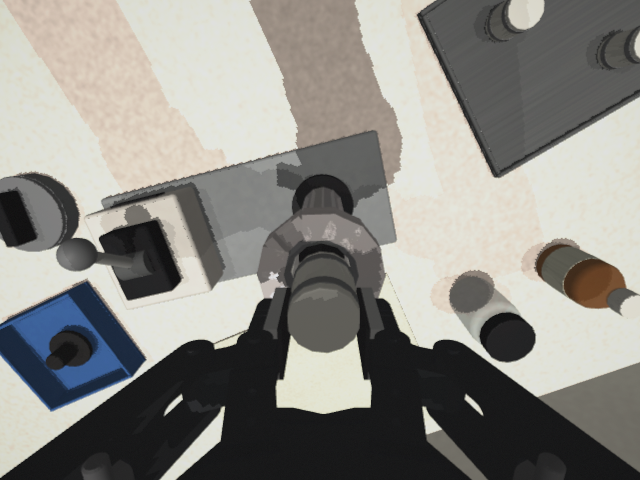

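>>> servo_tool:
  increments:
    - [0, 0, 0, 0.6, 0]
    - [0, 0, 0, 1.2, 0]
    - [0, 0, 0, 1.8, 0]
    - [0, 0, 0, 2.2, 0]
    - [0, 0, 0, 2.2, 0]

```text
time_s: 11.7
eef_pos: [0.5682, 0.0358, 0.2396]
ee_rot: [[-0.909, 0.416, 0.0], [0.416, 0.909, -0.003], [-0.002, -0.003, -1.0]]
ft_force: [0.3, -4.7, -1.2]
opening: 0.03
gripper_force: 50.3
```

>>> servo_tool:
  increments:
    - [0, 0, 0, 0.3, 0]
    - [0, 0, 0, 0.6, 0]
    - [0, 0, 0, 0.9, 0]
    - [0, 0, 0, 1.2, 0]
    - [0, 0, 0, 1.2, 0]

```text
time_s: 12.12
eef_pos: [0.5681, 0.0357, 0.2274]
ee_rot: [[-0.909, 0.416, -0.0], [0.416, 0.909, -0.003], [-0.001, -0.002, -1.0]]
ft_force: [0.0, -5.8, -2.5]
opening: 0.0303
gripper_force: 50.3
```

>>> servo_tool:
  increments:
    - [0.6, 0, 0, 0, 0]
    - [0.6, 0, 0, 0, 0]
    - [0.6, 0, 0, 0, 0]
    - [0.6, 0, 0, -2, 0]
    - [0.6, 0, 0, -4, 0]

```text
time_s: 12.53
eef_pos: [0.5671, 0.0373, 0.267]
ee_rot: [[-0.91, 0.415, -0.003], [0.415, 0.91, 0.001], [0.003, -0.0, -1.0]]
ft_force: [0.6, -0.1, 0.3]
opening: 0.051
gripper_force: 0.0
```

>>> servo_tool:
  increments:
    - [0.22, 0, -0.1, -1, 0]
    - [0.22, 0, -0.1, -1, 0]
    - [0.22, 0, -0.1, -1, 0]
    - [0.22, 0, -0.1, -1, 0]
    - [0.22, 0, -0.1, -1, 0]

```text
time_s: 12.95
eef_pos: [0.567, 0.0359, 0.2765]
ee_rot: [[-0.909, 0.416, -0.002], [0.416, 0.909, 0.0], [0.002, -0.001, -1.0]]
ft_force: [-0.3, -0.1, 0.7]
opening: 0.0189
gripper_force: 0.0
```

Run:
```python
from h import *
to([.568,.035,.24],[.568,.035,.2])
im,_=capture('wrist');cv2.imwrite('pics/w4.png',im)
```

```text
t 12.95 p [0.567  0.0359 0.2765] yaw 155.43 q6 20.7 F [-0.3 -0.1  0.7] op 0.0189 gf 0.0
  to [0.568 0.035 0.24 ] tool cm [-0.13 -0.04  3.65]
  to [0.568 0.035 0.2  ] tool cm [-0.01  0.    4.  ]
```

View pics/w4.png

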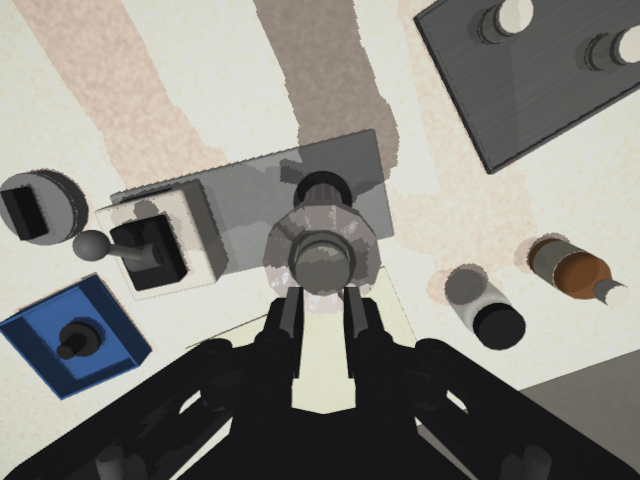

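The cartridge stands in the bore at (322,265). I'll push it down, using the collar as a hard stop.

>>> servo_tool:
  increments:
    - [0.22, 0, 0, 1.2, 0]
    - [0.22, 0, 0, 2.4, 0]
    - [0.22, 0, 0, 3.4, 0]
    - [0.22, 0, 0, 4.2, 0]
    - [0.22, 0, 0, 5, 0]

```text
time_s: 13.42
eef_pos: [0.5675, 0.0357, 0.2275]
ee_rot: [[-0.909, 0.416, -0.0], [0.416, 0.909, -0.0], [0.0, -0.0, -1.0]]
ft_force: [-1.9, 0.7, 6.4]
opening: 0.0186
gripper_force: 3.4
```

>>> servo_tool:
  increments:
    - [0.22, 0, 0, 0.4, 0]
    - [0.22, 0, 0, 0.8, 0]
    - [0.22, 0, 0, 1.2, 0]
    - [0.22, 0, 0, 1.6, 0]
    - [0.22, 0, 0, 1.8, 0]

```text
time_s: 13.83
eef_pos: [0.5677, 0.0354, 0.2175]
ee_rot: [[-0.91, 0.416, 0.005], [0.416, 0.91, -0.002], [-0.005, 0.001, -1.0]]
ft_force: [-25.2, -1.8, 64.0]
opening: 0.0186
gripper_force: 33.3
```

>>> servo_tool:
  increments:
    - [0.22, 0, 0, -1, 0]
    - [0.22, 0, 0, -4, 0]
    - [0.22, 0, 0, -8, 0]
    - [0.22, 0, 0, -10, 0]
    - [0.22, 0, 0, -10, 0]

```text
time_s: 14.25
eef_pos: [0.5702, 0.0356, 0.315]
ee_rot: [[-0.909, 0.416, 0.009], [0.416, 0.909, -0.001], [-0.008, 0.003, -1.0]]
ft_force: [0.6, 0.9, 0.5]
opening: 0.0185
gripper_force: 0.0
```

```bash
cat >> h.py <<'E'
def flush():
    im,W=carts();z=W[...,2];r=np.hypot(W[...,0]-.568,W[...,1]-.0355)
    for a,b in [(0,.012),(.024,.034)]:
        m=(r>=a)&(r<b)&(z>.15)&(z<.25);print('ring',a,m.sum(),np.round(np.nanpercentile(z[m],[10,50,90]),4))
    return im,W
E
python3 - <<'E'
from h import *
im,W=flush();cv2.imwrite('pics/w5.png',im)
to([.549,.367,.31],[.549,.367,.2])
E
```

```text
t 14.25 p [0.5702 0.0356 0.315 ] yaw 155.43 q6 20.7 F [0.6 0.9 0.5] op 0.0185 gf 0.0
blob [0.4759 0.2703] 0.0165 0.0487 976
blob [0.5465 0.3656] 0.0167 0.0486 964
blob [ 0.5384 -0.1024] 0.0546 0.0485 372
blob [ 0.4367 -0.2694] 0.0284 0.0511 835
blob [0.752  0.2626] 0.0262 0.0492 321
blob [0.7478 0.1533] 0.0273 0.0483 230
ring 0 768 [0.2024 0.2032 0.204 ]
ring 0.024 3217 [0.2009 0.2097 0.2106]
t 14.3 p [0.5693 0.0357 0.3122] yaw 155.43 q6 20.7 F [ 0.3  0.8 -0.2] op 0.0189 gf 0.0
  to [0.549 0.367 0.31 ] tool cm [15.62 29.29  0.2 ]
  to [0.549 0.367 0.2  ] tool cm [ 0.05 -0.02 11.  ]
```

>>> servo_tool:
  increments:
    - [1, 1.55, 2.9, 0, 0]
    - [1, 3.1, 5.85, 0, 0]
    - [1, 4.7, 8.8, 0, 0]
    - [1, 6.2, 11.7, 0, 0]
    - [1, 7.8, 14.65, 0, 0]

```text
time_s: 14.72
eef_pos: [0.5568, 0.2026, 0.3076]
ee_rot: [[-0.909, 0.416, -0.003], [0.416, 0.909, -0.001], [0.002, -0.002, -1.0]]
ft_force: [1.1, 0.4, -0.8]
opening: 0.0777
gripper_force: 0.0
```

>>> servo_tool:
  increments:
    - [1, 1.55, 2.9, 0, 0]
    - [1, 3.1, 5.85, 0, 0]
    - [1, 4.7, 8.8, 0, 0]
    - [1, 6.2, 11.7, 0, 0]
    - [1, 7.8, 14.65, 0, 0]

```text
time_s: 15.13
eef_pos: [0.5468, 0.3683, 0.3074]
ee_rot: [[-0.909, 0.416, -0.003], [0.416, 0.909, -0.002], [0.002, -0.002, -1.0]]
ft_force: [1.3, 0.2, 0.1]
opening: 0.0852
gripper_force: 0.0
```

>>> servo_tool:
  increments:
    - [1, 0, 0, 4, 0]
    - [1, 0, 0, 8, 0]
    - [1, 0, 0, 12, 0]
    - [1, 0, 0, 15, 0]
    - [1, 0, 0, 16, 0]

```text
time_s: 15.55
eef_pos: [0.5433, 0.365, 0.1419]
ee_rot: [[-0.91, 0.415, -0.011], [0.416, 0.91, -0.005], [0.007, -0.009, -1.0]]
ft_force: [-1.8, -1.2, -0.5]
opening: 0.0854
gripper_force: 0.0
```

Run:
```python
from h import *
im,W=carts()
to([.549,.367,.042])
```

```text
t 15.55 p [0.5433 0.365  0.1419] yaw 155.45 q6 52.0 F [-1.8 -1.2 -0.5] op 0.0854 gf 0.0
blob [0.4754 0.2712] 0.0165 0.0487 1808
blob [0.546  0.3666] 0.0162 0.0487 1593
blob [0.5712 0.0483] 0.0163 0.0472 379
t 15.6 p [0.5438 0.3651 0.1427] yaw 155.43 q6 52.0 F [-0.  -0.4 -0.4] op 0.0855 gf 0.0
  to [0.549 0.367 0.042] tool cm [-0.47  0.48 10.06]
```

>>> servo_tool:
  increments:
    - [1, 0, 0, 3, 0]
    - [1, 0, 0, 6, 0]
    - [1, 0, 0, 8, 0]
    - [1, 0, 0, 8, 0]
    - [1, 0, 0, 8, 0]

```text
time_s: 16.02
eef_pos: [0.5477, 0.367, 0.0701]
ee_rot: [[-0.909, 0.416, -0.001], [0.416, 0.909, -0.0], [0.001, -0.001, -1.0]]
ft_force: [0.3, 0.1, 0.6]
opening: 0.0852
gripper_force: 0.0
```

Run:
```python
from h import *
to([.549,.367,.042])
```

```text
t 16.02 p [0.5477 0.367  0.0701] yaw 155.42 q6 52.0 F [0.3 0.1 0.6] op 0.0852 gf 0.0
  to [0.549 0.367 0.042] tool cm [-0.12  0.06  2.81]
```

>>> servo_tool:
  increments:
    - [1, -0.1, 0.1, 2.8, 0]
    - [1, -0.1, 0.1, 2.8, 0]
    - [0, -0.1, 0.1, 2.8, 0]
    - [0, -0.1, 0.1, 2.8, 0]
    - [0, -0.1, 0.1, 2.8, 0]

```text
time_s: 16.43
eef_pos: [0.5502, 0.3682, 0.044]
ee_rot: [[-0.909, 0.416, 0.003], [0.416, 0.909, 0.001], [-0.002, 0.002, -1.0]]
ft_force: [0.0, -0.1, 0.4]
opening: 0.0517
gripper_force: 0.0
```

>>> servo_tool:
  increments:
    - [0, 0, 0, 0, 0]
    - [0, 0, 0, 0, 0]
    - [0, 0, 0, 0, 0]
    - [0, 0, 0, -3, 0]
    - [0, 0, 0, -7, 0]

```text
time_s: 16.85
eef_pos: [0.546, 0.366, 0.1088]
ee_rot: [[-0.909, 0.416, -0.007], [0.416, 0.909, -0.004], [0.005, -0.007, -1.0]]
ft_force: [0.7, 0.1, -0.8]
opening: 0.0302
gripper_force: 49.6
```

>>> servo_tool:
  increments:
    - [0, 0, 0, -4, 0]
    - [0, 0, 0, -8, 0]
    - [0, 0, 0, -12, 0]
    - [0, 0, 0, -16, 0]
    - [0, 0, 0, -20, 0]

```text
time_s: 17.27
eef_pos: [0.5484, 0.3673, 0.3143]
ee_rot: [[-0.91, 0.416, 0.0], [0.416, 0.91, 0.0], [-0.0, 0.0, -1.0]]
ft_force: [1.3, 0.8, -0.1]
opening: 0.0304
gripper_force: 49.6
```

>>> servo_tool:
  increments:
    - [0, -1.55, -2.9, 0, 0]
    - [0, -3.1, -5.9, 0, 0]
    - [0, -4.6, -8.8, 0, 0]
    - [0, -6.2, -11.7, 0, 0]
    - [0, -7.75, -14.7, 0, 0]

```text
time_s: 17.68
eef_pos: [0.558, 0.2003, 0.3121]
ee_rot: [[-0.91, 0.415, 0.0], [0.415, 0.91, 0.0], [-0.0, 0.0, -1.0]]
ft_force: [0.6, 0.0, -0.5]
opening: 0.0303
gripper_force: 49.7
```

>>> servo_tool:
  increments:
    - [0, -1.55, -2.9, 0, 0]
    - [0, -3.1, -5.9, 0, 0]
    - [0, -4.6, -8.8, 0, 0]
    - [0, -6.2, -11.7, 0, 0]
    - [0, -7.75, -14.7, 0, 0]

```text
time_s: 18.1
eef_pos: [0.5674, 0.0343, 0.3122]
ee_rot: [[-0.91, 0.416, 0.0], [0.416, 0.91, 0.0], [-0.0, 0.0, -1.0]]
ft_force: [-0.7, 0.1, -0.6]
opening: 0.0302
gripper_force: 49.7
```

>>> servo_tool:
  increments:
    - [0, 0, 0, 2, 0]
    - [0, 0, 0, 4, 0]
    - [0, 0, 0, 4.8, 0]
    - [0, 0, 0, 4.8, 0]
    - [0, 0, 0, 4.8, 0]

```text
time_s: 18.52
eef_pos: [0.5675, 0.0361, 0.264]
ee_rot: [[-0.91, 0.415, -0.001], [0.415, 0.91, 0.0], [0.001, -0.0, -1.0]]
ft_force: [0.1, 0.0, 1.0]
opening: 0.0303
gripper_force: 49.7
```

Run:
```python
from h import *
to([.568,.035,.262],[.568,.035,.228])
```

```text
t 18.52 p [0.5675 0.0361 0.264 ] yaw 155.46 q6 20.7 F [0.1 0.  1. ] op 0.0303 gf 49.7
  to [0.568 0.035 0.262] tool cm [-0.09 -0.08  0.2 ]
  to [0.568 0.035 0.228] tool cm [-0.   0.   3.4]
```

>>> servo_tool:
  increments:
    - [0, -0.05, -0.1, 0.6, 0]
    - [0, -0.05, -0.1, 1.2, 0]
    - [0, -0.05, -0.1, 1.8, 0]
    - [0, -0.05, -0.1, 2.3, 0]
    - [0, -0.05, -0.1, 2.3, 0]

```text
time_s: 18.93
eef_pos: [0.5675, 0.0348, 0.2399]
ee_rot: [[-0.91, 0.416, -0.001], [0.416, 0.91, 0.0], [0.001, -0.0, -1.0]]
ft_force: [0.7, -0.3, 0.2]
opening: 0.0304
gripper_force: 49.8
```

>>> servo_tool:
  increments:
    - [0, 0, 0, 0.3, 0]
    - [0, 0, 0, 0.6, 0]
    - [0, 0, 0, 0.9, 0]
    - [0, 0, 0, 1.2, 0]
    - [0, 0, 0, 1.2, 0]

```text
time_s: 19.35
eef_pos: [0.5676, 0.0347, 0.2283]
ee_rot: [[-0.909, 0.416, -0.0], [0.416, 0.909, 0.0], [0.0, 0.0, -1.0]]
ft_force: [0.1, 0.7, 0.4]
opening: 0.0304
gripper_force: 49.8
```

>>> servo_tool:
  increments:
    - [0.6, 0, 0, 0, 0]
    - [0.6, 0, 0, 0, 0]
    - [0.6, 0, 0, 0, 0]
    - [0.6, 0, 0, -2, 0]
    - [0.6, 0, 0, -4, 0]

```text
time_s: 19.77
eef_pos: [0.5667, 0.0346, 0.2678]
ee_rot: [[-0.909, 0.416, -0.004], [0.416, 0.909, 0.0], [0.003, -0.001, -1.0]]
ft_force: [0.1, -0.5, -0.1]
opening: 0.051
gripper_force: 0.0
```

>>> servo_tool:
  increments:
    - [0.22, 0, 0, -1, 0]
    - [0.22, 0, 0, -1, 0]
    - [0.22, 0, 0, -1, 0]
    - [0.22, 0, 0, -1, 0]
    - [0.22, 0, 0, -1, 0]

```text
time_s: 20.18
eef_pos: [0.567, 0.0347, 0.2775]
ee_rot: [[-0.909, 0.416, -0.002], [0.416, 0.909, 0.0], [0.002, -0.001, -1.0]]
ft_force: [-0.8, 0.5, -1.2]
opening: 0.0185
gripper_force: 0.0
```

Run:
```python
from h import *
im,W=flush();cv2.imwrite('pics/w6.png',im)
z=W[...,2];r=np.hypot(W[...,0]-.568,W[...,1]-.0355)
m=(r<.02)&(z>.15)&(z<.27);print(np.histogram(z[m],bins=np.arange(.15,.27,.01)))
```

```text
t 20.18 p [0.567  0.0347 0.2775] yaw 155.43 q6 20.6 F [-0.8  0.5 -1.2] op 0.0185 gf 0.0
blob [0.476  0.2705] 0.0168 0.0486 1092
blob [ 0.5383 -0.1022] 0.0546 0.0485 466
blob [ 0.4366 -0.2691] 0.0283 0.0512 1013
blob [0.7518 0.2627] 0.0262 0.049 424
blob [0.7499 0.154 ] 0.0277 0.0487 298
blob [ 0.601  -0.3375] 0.0117 0.0456 236
ring 0 1297 [0.2328 0.2335 0.2343]
ring 0.024 3777 [0.2082 0.2098 0.2106]
(array([   0,    1,    9,   15,   36,  459,  259,  292, 2295,    0,    0,
        136]), array([0.15, 0.16, 0.17, 0.18, 0.19, 0.2 , 0.21, 0.22, 0.23, 0.24, 0.25,
       0.26, 0.27]))
```

View pics/w6.png

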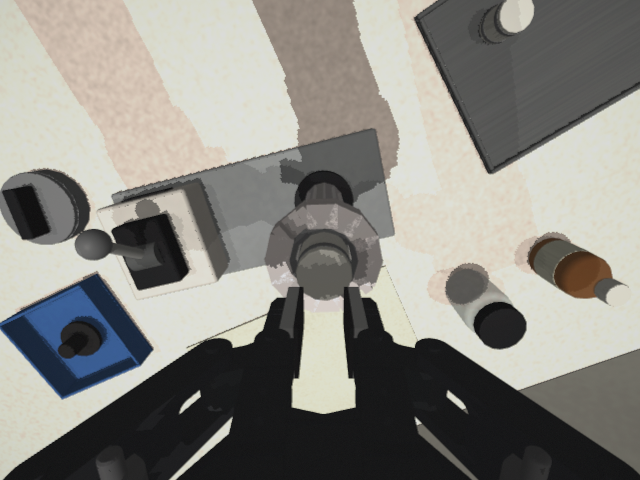

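>>> servo_tool:
  increments:
    - [0.22, 0, 0, 1.2, 0]
    - [0.22, 0, 0, 2.4, 0]
    - [0.22, 0, 0, 3.4, 0]
    - [0.22, 0, 0, 4, 0]
    - [0.22, 0, 0, 4.5, 0]

```text
time_s: 20.65
eef_pos: [0.5677, 0.0346, 0.2334]
ee_rot: [[-0.909, 0.416, -0.0], [0.416, 0.909, -0.0], [0.0, -0.0, -1.0]]
ft_force: [-0.9, 0.2, 4.6]
opening: 0.0192
gripper_force: 2.4
```

>>> servo_tool:
  increments:
    - [0.22, 0, 0, 0.3, 0]
    - [0.22, 0, 0, 0.6, 0]
    - [0.22, 0, 0, 0.9, 0]
    - [0.22, 0, 0, 1.2, 0]
    - [0.22, 0, 0, 1.2, 0]

```text
time_s: 21.07
eef_pos: [0.5675, 0.0347, 0.2212]
ee_rot: [[-0.909, 0.416, -0.001], [0.416, 0.909, 0.0], [0.001, -0.0, -1.0]]
ft_force: [-1.0, 0.4, -0.4]
opening: 0.0187
gripper_force: 0.0
```

>>> servo_tool:
  increments:
    - [0.22, 0, 0, -1, 0]
    - [0.22, 0, 0, -4, 0]
    - [0.22, 0, 0, -8, 0]
    - [0.22, 0, 0, -9, 0]
    - [0.22, 0, 0, -9, 0]

```text
time_s: 21.48
eef_pos: [0.5698, 0.0346, 0.3163]
ee_rot: [[-0.909, 0.416, 0.008], [0.416, 0.909, -0.0], [-0.007, 0.003, -1.0]]
ft_force: [0.9, -0.3, 0.6]
opening: 0.0188
gripper_force: 0.0
```

Run:
```python
from h import *
flush()
```

```text
t 21.48 p [0.5698 0.0346 0.3163] yaw 155.43 q6 20.6 F [ 0.9 -0.3  0.6] op 0.0188 gf 0.0
blob [0.4757 0.2702] 0.0163 0.0487 961
blob [ 0.5383 -0.1035] 0.0548 0.0487 371
blob [ 0.4367 -0.2691] 0.0283 0.0513 823
blob [0.7519 0.2628] 0.0261 0.049 318
blob [0.7499 0.1538] 0.0277 0.0484 235
ring 0 782 [0.206  0.2068 0.2076]
ring 0.024 3207 [0.2011 0.2098 0.2107]
```

>>> servo_tool:
  increments:
    - [1, 2.7, 2.7, 0, 0]
    - [1, 5.4, 5.3, 0, 0]
    - [1, 8.1, 8, 0, 0]
    - [1, 10.8, 10.7, 0, 0]
    - [1, 13.5, 13.4, 0, 0]

```text
time_s: 21.95
eef_pos: [0.499, 0.2138, 0.3101]
ee_rot: [[-0.909, 0.416, -0.003], [0.416, 0.909, -0.001], [0.002, -0.002, -1.0]]
ft_force: [-0.1, -0.2, -0.2]
opening: 0.0781
gripper_force: 0.0
```

>>> servo_tool:
  increments:
    - [1, 2.4, 2.2, 0, 0]
    - [1, 4.4, 4.4, 0, 0]
    - [1, 4.4, 4.4, 4, 0]
    - [1, 4.4, 4.4, 8, 0]
    - [1, 4.4, 4.4, 12, 0]

```text
time_s: 22.37
eef_pos: [0.4778, 0.2716, 0.1895]
ee_rot: [[-0.91, 0.414, -0.0], [0.414, 0.91, -0.0], [0.0, -0.0, -1.0]]
ft_force: [-0.2, 0.3, 0.5]
opening: 0.0854
gripper_force: 0.0
```

>>> servo_tool:
  increments:
    - [1, 0, 0, 4, 0]
    - [1, 0, 0, 8, 0]
    - [1, 0, 0, 11.8, 0]
    - [1, 0, 0, 11.8, 0]
    - [1, 0, 0, 11.8, 0]

```text
time_s: 22.78
eef_pos: [0.476, 0.2698, 0.0714]
ee_rot: [[-0.909, 0.416, -0.007], [0.416, 0.909, -0.003], [0.005, -0.005, -1.0]]
ft_force: [-0.1, -0.2, 0.7]
opening: 0.0853
gripper_force: 0.0
```

Run:
```python
from h import *
carts()
to([.478,.2715,.042])
```

```text
t 22.78 p [0.476  0.2698 0.0714] yaw 155.43 q6 46.4 F [-0.1 -0.2  0.7] op 0.0853 gf 0.0
blob [0.475  0.2705] 0.0166 0.0487 3100
t 22.83 p [0.4783 0.2707 0.0737] yaw 155.43 q6 46.4 F [0.1 0.2 1.6] op 0.0856 gf 0.0
  to [0.478  0.2715 0.042 ] tool cm [0.06 0.07 3.17]
```

>>> servo_tool:
  increments:
    - [1, 0, 0.05, 3.1, 0]
    - [1, 0, 0.05, 3.1, 0]
    - [0, 0, 0.05, 3.1, 0]
    - [0, 0, 0.05, 3.1, 0]
    - [0, 0, 0.05, 3.1, 0]

```text
time_s: 23.25
eef_pos: [0.4806, 0.2719, 0.045]
ee_rot: [[-0.909, 0.416, 0.003], [0.416, 0.909, 0.001], [-0.002, 0.002, -1.0]]
ft_force: [-0.0, 0.8, -0.9]
opening: 0.0516
gripper_force: 0.0
```

>>> servo_tool:
  increments:
    - [0, 0, 0, 0, 0]
    - [0, 0, 0, 0, 0]
    - [0, 0, 0, 0, 0]
    - [0, 0, 0, -3, 0]
    - [0, 0, 0, -7, 0]

```text
time_s: 23.67
eef_pos: [0.4764, 0.2703, 0.1111]
ee_rot: [[-0.909, 0.416, -0.006], [0.416, 0.909, -0.003], [0.005, -0.005, -1.0]]
ft_force: [-0.1, -0.2, 0.2]
opening: 0.0301
gripper_force: 49.6
```

>>> servo_tool:
  increments:
    - [0, 0, 0, -4, 0]
    - [0, 0, 0, -8, 0]
    - [0, 0, 0, -12, 0]
    - [0, 0, 0, -16, 0]
    - [0, 0, 0, -20, 0]

```text
time_s: 24.08
eef_pos: [0.4786, 0.2712, 0.3156]
ee_rot: [[-0.909, 0.416, 0.001], [0.416, 0.909, 0.0], [-0.001, 0.001, -1.0]]
ft_force: [1.6, 0.1, -0.9]
opening: 0.0301
gripper_force: 49.6
```

>>> servo_tool:
  increments:
    - [0, -2.7, -2.65, 0, 0]
    - [0, -5.4, -5.3, 0, 0]
    - [0, -8.1, -8, 0, 0]
    - [0, -10.8, -10.6, 0, 0]
    - [0, -13.5, -13.3, 0, 0]

```text
time_s: 24.5
eef_pos: [0.5468, 0.0928, 0.3136]
ee_rot: [[-0.91, 0.415, 0.001], [0.415, 0.91, 0.0], [-0.001, 0.001, -1.0]]
ft_force: [0.9, 0.5, -0.6]
opening: 0.0299
gripper_force: 49.7
```

>>> servo_tool:
  increments:
    - [0, -2.5, -2.5, 0, 0]
    - [0, -4.5, -4.45, 0, 0]
    - [0, -4.5, -4.45, 2.5, 0]
    - [0, -4.5, -4.45, 4.9, 0]
    - [0, -4.5, -4.45, 4.9, 0]

```text
time_s: 24.92
eef_pos: [0.5665, 0.0344, 0.2598]
ee_rot: [[-0.909, 0.417, -0.007], [0.417, 0.909, 0.001], [0.007, -0.002, -1.0]]
ft_force: [0.1, -0.3, -1.5]
opening: 0.0304
gripper_force: 49.7
```

>>> servo_tool:
  increments:
    - [0, 0, 0, 0, 0]
    - [0, 0, 0, 0, 0]

```text
time_s: 25.08
eef_pos: [0.5694, 0.0354, 0.2652]
ee_rot: [[-0.91, 0.415, 0.001], [0.415, 0.91, -0.0], [-0.001, 0.0, -1.0]]
ft_force: [1.0, -0.2, 0.0]
opening: 0.0303
gripper_force: 49.7
```

Run:
```python
from h import *
to([.5677,.0347,.264],[.5677,.0347,.228])
```

```text
t 25.08 p [0.5694 0.0354 0.2652] yaw 155.46 q6 20.7 F [ 1.  -0.2  0. ] op 0.0303 gf 49.7
  to [0.5677 0.0347 0.264 ] tool cm [ 0.12 -0.13  0.12]
  to [0.5677 0.0347 0.228 ] tool cm [ 0.  -0.   3.6]
```

>>> servo_tool:
  increments:
    - [0, 0.1, -0.1, 0.6, 0]
    - [0, 0.1, -0.1, 1.2, 0]
    - [0, 0.1, -0.1, 1.8, 0]
    - [0, 0.1, -0.1, 2.4, 0]
    - [0, 0.1, -0.1, 2.4, 0]

```text
time_s: 25.5
eef_pos: [0.5681, 0.0347, 0.2394]
ee_rot: [[-0.91, 0.416, 0.001], [0.416, 0.91, -0.0], [-0.001, 0.0, -1.0]]
ft_force: [0.1, -0.7, -1.6]
opening: 0.0303
gripper_force: 49.8
```

>>> servo_tool:
  increments:
    - [0, 0, 0, 0.3, 0]
    - [0, 0, 0, 0.6, 0]
    - [0, 0, 0, 0.9, 0]
    - [0, 0, 0, 1.2, 0]
    - [0, 0, 0, 1.2, 0]

```text
time_s: 25.92
eef_pos: [0.568, 0.0345, 0.2273]
ee_rot: [[-0.909, 0.416, 0.0], [0.416, 0.909, -0.0], [-0.001, 0.0, -1.0]]
ft_force: [3.1, -1.2, 0.5]
opening: 0.0302
gripper_force: 49.9
```

>>> servo_tool:
  increments:
    - [0.6, 0, 0, 0, 0]
    - [0.6, 0, 0, 0, 0]
    - [0.6, 0, 0, 0, 0]
    - [0.6, 0, 0, -2, 0]
    - [0.6, 0, 0, -4, 0]

```text
time_s: 26.33
eef_pos: [0.5662, 0.0349, 0.2666]
ee_rot: [[-0.909, 0.416, -0.005], [0.416, 0.91, 0.001], [0.004, -0.001, -1.0]]
ft_force: [0.4, -0.8, 0.7]
opening: 0.0512
gripper_force: 0.0
```

>>> servo_tool:
  increments:
    - [0.22, 0, 0, -1, 0]
    - [0.22, 0, 0, -1, 0]
    - [0.22, 0, 0, -1, 0]
    - [0.22, 0, 0, -1, 0]
    - [0.22, 0, 0, -1, 0]

```text
time_s: 26.75
eef_pos: [0.567, 0.0347, 0.2764]
ee_rot: [[-0.909, 0.416, -0.002], [0.416, 0.909, 0.0], [0.002, -0.001, -1.0]]
ft_force: [-0.8, -0.3, -0.4]
opening: 0.0189
gripper_force: 0.0
```

Run:
```python
from h import *
flush()
to([.5675,.0347,.2342],[.5675,.0347,.2245])
```

```text
t 26.75 p [0.567  0.0347 0.2764] yaw 155.43 q6 20.6 F [-0.8 -0.3 -0.4] op 0.0189 gf 0.0
blob [ 0.5388 -0.1003] 0.0546 0.0487 482
blob [ 0.4366 -0.2694] 0.0286 0.0512 1021
blob [0.7533 0.2637] 0.0264 0.049 430
blob [0.7501 0.1538] 0.0278 0.0486 306
blob [ 0.6007 -0.3371] 0.0113 0.0458 234
ring 0 1281 [0.2308 0.2315 0.2323]
ring 0.024 3866 [0.2083 0.2098 0.2106]
t 26.8 p [0.5671 0.0347 0.2765] yaw 155.43 q6 20.6 F [-0.3 -0.1 -0.6] op 0.0189 gf 0.0
  to [0.5675 0.0347 0.2342] tool cm [-0.05  0.02  4.23]
  to [0.5675 0.0347 0.2245] tool cm [-0.    0.    0.97]
```

>>> servo_tool:
  increments:
    - [0.22, 0, 0, 1.2, 0]
    - [0.22, 0, 0, 2.4, 0]
    - [0.22, 0, 0, 3.3, 0]
    - [0.22, 0, 0, 3.9, 0]
    - [0.22, 0, 0, 4.2, 0]

```text
time_s: 27.22
eef_pos: [0.5675, 0.0347, 0.235]
ee_rot: [[-0.909, 0.416, -0.001], [0.416, 0.909, 0.0], [0.001, -0.0, -1.0]]
ft_force: [-0.7, 0.8, 2.8]
opening: 0.0186
gripper_force: 1.6
```

>>> servo_tool:
  increments:
    - [0.22, 0, 0, 0.2, 0]
    - [0.22, 0, 0, 0.4, 0]
    - [0.22, 0, 0, 0.6, 0]
    - [0.22, 0, 0, 0.8, 0]
    - [0.22, 0, 0, 0.8, 0]

```text
time_s: 27.63
eef_pos: [0.5676, 0.0346, 0.2275]
ee_rot: [[-0.909, 0.416, -0.0], [0.416, 0.909, -0.0], [0.0, -0.0, -1.0]]
ft_force: [-1.0, 0.2, 0.8]
opening: 0.0187
gripper_force: 0.5
```

>>> servo_tool:
  increments:
    - [0.22, 0, 0, 0.05, 0]
    - [0.22, 0, 0, 0.1, 0]
    - [0.22, 0, 0, 0.1, 0]

```text
time_s: 27.88
eef_pos: [0.5677, 0.0346, 0.2267]
ee_rot: [[-0.909, 0.416, -0.0], [0.416, 0.909, -0.0], [0.0, -0.0, -1.0]]
ft_force: [0.5, -0.1, 1.5]
opening: 0.0188
gripper_force: 0.9
```

>>> servo_tool:
  increments:
    - [0.22, 0, 0, 0.08, 0]
    - [0.22, 0, 0, 0.16, 0]
    - [0.22, 0, 0, 0.22, 0]
    - [0.22, 0, 0, 0.22, 0]

```text
time_s: 28.22
eef_pos: [0.5677, 0.0346, 0.2244]
ee_rot: [[-0.909, 0.416, -0.0], [0.416, 0.909, 0.0], [0.0, -0.0, -1.0]]
ft_force: [-1.4, -0.2, 1.9]
opening: 0.0189
gripper_force: 0.8
```

>>> servo_tool:
  increments:
    - [0.22, 0, 0, -2, 0]
    - [0.22, 0, 0, -5, 0]
    - [0.22, 0, 0, -9, 0]
    - [0.22, 0, 0, -9, 0]
    - [0.22, 0, 0, -9, 0]

```text
time_s: 28.63
eef_pos: [0.5692, 0.0346, 0.3169]
ee_rot: [[-0.909, 0.416, 0.005], [0.416, 0.909, -0.0], [-0.005, 0.002, -1.0]]
ft_force: [-0.6, -0.3, -0.9]
opening: 0.0188
gripper_force: 0.0
```

Run:
```python
from h import *
im,W=flush();cv2.imwrite('pics/w7.png',cv2.resize(im[150:350,220:440],None,fx=2.7,fy=2.7,interpolation=cv2.INTER_CUBIC))
# notch search: ring r .029-.036 occupancy vs angle
x,y=W[...,0]-.566,W[...,1]-.0352;r=np.hypot(x,y);a=(np.degrees(np.arctan2(y,x)))%360;z=W[...,2]
for k in range(0,360,10):
    m=(r>.029)&(r<.035)&(a>=k)&(a<k+10)
    print(k,m.sum(),np.round((z[m]<.205).mean(),2) if m.any() else '-',end=' | ')
im,d=capture('scene')
for n in ['lid','lid_bar']: print(n,[(round(m['p'],2),np.round(cam2w('scene',m['at']),3)) for m in mark_of('scene',n)][:2])
```

```text
t 28.63 p [0.5692 0.0346 0.3169] yaw 155.43 q6 20.6 F [-0.6 -0.3 -0.9] op 0.0188 gf 0.0
blob [ 0.5388 -0.1004] 0.0545 0.0486 369
blob [ 0.4368 -0.2692] 0.0284 0.0512 822
blob [0.7517 0.2625] 0.0262 0.0491 317
blob [0.7487 0.1533] 0.0274 0.0486 230
ring 0 787 [0.2092 0.2101 0.2109]
ring 0.024 3182 [0.201  0.2098 0.2107]
0 70 0.67 | 10 47 1.0 | 20 37 0.32 | 30 54 0.0 | 40 254 0.0 | 50 340 0.0 | 60 372 0.01 | 70 618 0.03 | 80 505 0.04 | 90 86 0.26 | 100 84 0.26 | 110 90 0.29 | 120 93 0.29 | 130 92 0.27 | 140 93 0.29 | 150 100 0.3 | 160 91 0.27 | 170 94 0.29 | 180 69 0.72 | 190 86 1.0 | 200 108 0.69 | 210 85 0.25 | 220 491 0.04 | 230 611 0.03 | 240 382 0.03 | 250 335 0.0 | 260 315 0.0 | 270 60 0.0 | 280 52 0.0 | 290 54 0.0 | 300 54 0.0 | 310 53 0.0 | 320 55 0.0 | 330 54 0.0 | 340 55 0.0 | 350 51 0.0 | lid [(0.93, array([ 0.439, -0.27 , -0.004]))]
lid_bar [(0.77, array([ 0.44 , -0.272,  0.049]))]
```

View pics/w7.png

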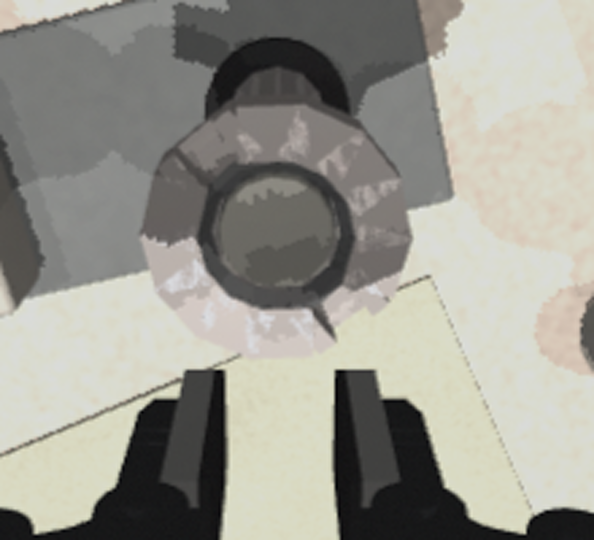

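The third cartridge is flush: its top reads 0.2101 against the collar's 0.2098. The crop shows the cartridge at (277,235), and the depth suggests notches near 13° and 193° world angle, which I'll confirm by feel. Next is the lid.

>>> servo_tool:
  increments:
    - [0.5, -0.1, -3.3, 0, -2]
    - [1, -0.2, -6.6, 0, -4]
    - [1, -0.3, -9.9, 0, -6.6]
    - [1, -0.4, -13.2, 0, -6.6]
    - [1, -0.5, -16.5, 0, -6.6]

```text
time_s: 29.25
eef_pos: [0.5023, -0.1183, 0.3132]
ee_rot: [[-0.951, 0.308, -0.002], [0.308, 0.951, 0.001], [0.002, 0.0, -1.0]]
ft_force: [0.2, 0.4, 0.2]
opening: 0.0777
gripper_force: 0.0
```

>>> servo_tool:
  increments:
    - [1, 0, -3.3, 0, 0]
    - [1, 0.5, -6.6, 0, 0]
    - [1, 0.8, -9.9, 0, 0]
    - [1, 1.2, -13.2, 0, 0]
    - [1, 1.4, -16.4, 0, 0]

```text
time_s: 29.67
eef_pos: [0.4381, -0.2701, 0.3133]
ee_rot: [[-0.951, 0.309, -0.002], [0.309, 0.951, 0.002], [0.002, 0.001, -1.0]]
ft_force: [0.1, -0.7, -1.1]
opening: 0.0852
gripper_force: 0.0
```

>>> servo_tool:
  increments:
    - [1, 0, 0, 4, 0]
    - [1, 0, 0, 8, 0]
    - [1, 0, 0, 12, 0]
    - [1, 0, 0, 13, 0]
    - [1, 0, 0, 13, 0]

```text
time_s: 30.08
eef_pos: [0.4371, -0.2671, 0.1809]
ee_rot: [[-0.951, 0.309, -0.007], [0.309, 0.951, 0.006], [0.008, 0.003, -1.0]]
ft_force: [0.4, 0.3, 0.5]
opening: 0.0854
gripper_force: 0.0
```

>>> servo_tool:
  increments:
    - [1, 0, 0, 0, 0]
    - [1, 0, 0, 0, 0]
    - [1, 0, 0, 0, 0]

```text
time_s: 30.33
eef_pos: [0.4413, -0.2701, 0.1869]
ee_rot: [[-0.951, 0.308, 0.003], [0.308, 0.951, -0.003], [-0.004, -0.002, -1.0]]
ft_force: [0.4, 0.2, 0.9]
opening: 0.0852
gripper_force: 0.0
```

```bash
cat > bar.py <<'E'
from h import *
im,W=carts();cv2.imwrite('pics/w8.png',im)
z=W[...,2]
m=(z>.046)&(z<.06)&(np.hypot(W[...,0]-.44,W[...,1]+.27)<.08)
n_,l,st,_=cv2.connectedComponentsWithStats(m.astype(np.uint8));k=1+np.argmax(st[1:,4])
print('bar',cv2.minAreaRect(W[l==k][:,:2].astype(np.float32)))
m=(z>.02)&(z<.035)&(np.hypot(W[...,0]-.44,W[...,1]+.27)<.08)
p=W[m][:,:2].astype(np.float32);print('lid',cv2.minEnclosingCircle(p))
to([.4395,-.269,.046])
E
python3 bar.py
```

```text
t 30.33 p [ 0.4413 -0.2701  0.1869] yaw 162.06 q6 -21.7 F [0.4 0.2 0.9] op 0.0852 gf 0.0
blob [ 0.3406 -0.4458] 0.0708 0.0488 1051
blob [ 0.436  -0.2708] 0.0281 0.0518 1146
blob [ 0.511  -0.1438] 0.0601 0.0493 1073
blob [ 0.4208 -0.5669] 0.0138 0.0468 283
blob [ 0.601  -0.3383] 0.0114 0.0456 335
blob [ 0.5452 -0.6346] 0.0329 0.0496 305
bar ((0.43612179160118103, -0.2706211805343628), (0.01364761684089899, 0.05542045086622238), 72.31803131103516)
lid ((0.4361397922039032, -0.2701714038848877), 0.04330550506711006)
t 30.38 p [ 0.4411 -0.27    0.1867] yaw 162.06 q6 -21.7 F [ 0.2  0.8 -0.1] op 0.085 gf 0.0
  to [ 0.4395 -0.269   0.046 ] tool cm [ 0.24  0.07 14.07]
```

>>> servo_tool:
  increments:
    - [1, 0.2, -0.1, 4, 0]
    - [1, 0.2, -0.1, 8, 0]
    - [1, 0.2, -0.1, 11, 0]
    - [1, 0.2, -0.1, 13, 0]
    - [1, 0.2, -0.1, 14.1, 0]
  force: 80

```text
time_s: 30.8
eef_pos: [0.4371, -0.269, 0.0422]
ee_rot: [[-0.951, 0.308, -0.001], [0.308, 0.951, 0.001], [0.001, 0.001, -1.0]]
ft_force: [-0.2, -0.5, 1.0]
opening: 0.085
gripper_force: 0.0
```

>>> servo_tool:
  increments:
    - [1, 0, 0, 0, 0]
    - [0, 0, 0, 0, 0]
    - [0, 0, 0, 0, 0]
    - [0, 0, 0, 0, 0]
    - [0, 0, 0, 0, 0]

```text
time_s: 31.22
eef_pos: [0.4385, -0.2702, 0.0449]
ee_rot: [[-0.951, 0.308, 0.002], [0.308, 0.951, -0.002], [-0.002, -0.001, -1.0]]
ft_force: [-0.7, -0.3, -0.3]
opening: 0.0386
gripper_force: 0.0
```

>>> servo_tool:
  increments:
    - [0, 0, 0, 0, 0]
    - [0, 0, 0, 0, 0]
    - [0, 0, 0, 0, 0]
    - [0, 0, 0, 0, 0]
    - [0, 0, 0, 0, 0]

```text
time_s: 31.63
eef_pos: [0.438, -0.2699, 0.0445]
ee_rot: [[-0.951, 0.308, 0.001], [0.308, 0.951, -0.001], [-0.001, -0.001, -1.0]]
ft_force: [-1.0, 1.3, 7.2]
opening: 0.0124
gripper_force: 79.0
```

>>> servo_tool:
  increments:
    - [0, 0, 0, -2, 0]
    - [0, 0, 0, -6, 0]
    - [0, 0, 0, -10, 0]
    - [0, 0, 0, -14, 0]
    - [0, 0, 0, -18, 0]

```text
time_s: 32.05
eef_pos: [0.4369, -0.2689, 0.2252]
ee_rot: [[-0.951, 0.309, -0.001], [0.309, 0.951, 0.001], [0.001, 0.0, -1.0]]
ft_force: [0.6, -0.9, -2.8]
opening: 0.0126
gripper_force: 78.2
```

>>> servo_tool:
  increments:
    - [0, 0, 0, -3, 0]
    - [0, 0, 0, -6, 0]
    - [0, 0, 0, -9, 0]
    - [0, 0, 0, -9, 0]

```text
time_s: 32.38
eef_pos: [0.4394, -0.271, 0.3196]
ee_rot: [[-0.951, 0.308, 0.007], [0.308, 0.951, -0.006], [-0.009, -0.003, -1.0]]
ft_force: [0.7, -0.9, -2.2]
opening: 0.012
gripper_force: 78.5
```

>>> servo_tool:
  increments:
    - [0, -0.3, 3.3, 0, 0]
    - [0, -0.6, 6.6, 0, 0]
    - [0, -0.9, 9.9, 0, 0]
    - [0, -1.2, 13.2, 0, 0]
    - [0, -1.5, 16.5, 0, 0]

```text
time_s: 32.8
eef_pos: [0.5025, -0.1156, 0.3126]
ee_rot: [[-0.951, 0.309, -0.001], [0.309, 0.951, 0.001], [0.002, 0.0, -1.0]]
ft_force: [0.2, -0.9, -1.5]
opening: 0.012
gripper_force: 78.6
```

>>> servo_tool:
  increments:
    - [0, -0.3, 3.3, 0, 0]
    - [0, -0.6, 6.6, 0, 0]
    - [0, -0.9, 9.9, 0, 0]
    - [0, -1.2, 13.2, 0, 0]
    - [0, -1.45, 16.5, 0, 0]

```text
time_s: 33.22
eef_pos: [0.5673, 0.0369, 0.3125]
ee_rot: [[-0.951, 0.308, -0.002], [0.308, 0.951, 0.0], [0.002, -0.0, -1.0]]
ft_force: [0.6, -0.9, -1.7]
opening: 0.0124
gripper_force: 78.6
```

>>> servo_tool:
  increments:
    - [0, 0, 0, 0, -6]
    - [0, 0, 0, 0, -12]
    - [0, 0, 0, 0, -18]
    - [0, 0, 0, 0, -24]
    - [0, 0, 0, 0, -31]

```text
time_s: 33.63
eef_pos: [0.5668, 0.0355, 0.3123]
ee_rot: [[-0.973, -0.231, -0.002], [-0.231, 0.973, 0.0], [0.002, 0.001, -1.0]]
ft_force: [-0.3, -0.3, -2.2]
opening: 0.0124
gripper_force: 78.8
```

>>> servo_tool:
  increments:
    - [0, 0, 0, 0, 0]
    - [0, 0, 0, 0, 0]
    - [0, 0, 0, 0, 0]

```text
time_s: 33.88
eef_pos: [0.5671, 0.0353, 0.313]
ee_rot: [[-0.975, -0.223, -0.001], [-0.223, 0.975, 0.0], [0.001, 0.0, -1.0]]
ft_force: [-0.2, -0.0, -2.0]
opening: 0.0122
gripper_force: 78.8
```

Run:
```python
from h import *
to([.5677,.0347,.265],[.5677,.0347,.25])
im,_=capture('wrist');cv2.imwrite('pics/w9.png',im)
```

```text
t 33.88 p [0.5671 0.0353 0.313 ] yaw -167.12 q6 -16.8 F [-0.2 -0.  -2. ] op 0.0122 gf 78.8
  to [0.5677 0.0347 0.265 ] tool cm [-0.05 -0.07  4.8 ]
  to [0.5677 0.0347 0.25  ] tool cm [-0.  -0.   1.5]
```

View pics/w9.png

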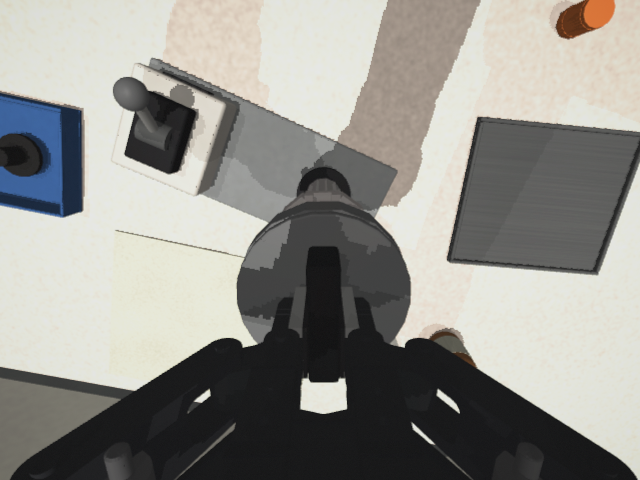

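The lid is held above the collar at (323,285), the cap is in the dish, and the tray is empty. I'll lower it gently, watching the force.

>>> servo_tool:
  increments:
    - [0, -0.05, -0.05, 2, 0]
    - [0, -0.05, -0.05, 4, 0]
    - [0, -0.05, -0.05, 5, 0]
    - [0, -0.05, -0.05, 5, 0]
    - [0, -0.05, -0.05, 5, 0]

```text
time_s: 34.35
eef_pos: [0.5677, 0.0349, 0.2634]
ee_rot: [[-0.974, -0.225, -0.001], [-0.225, 0.974, 0.0], [0.001, 0.0, -1.0]]
ft_force: [0.0, 0.3, -2.8]
opening: 0.0123
gripper_force: 78.9
```

>>> servo_tool:
  increments:
    - [0, 0, 0, 0.3, 0]
    - [0, 0, 0, 0.6, 0]
    - [0, 0, 0, 0.9, 0]
    - [0, 0, 0, 1.1, 0]
    - [0, 0, 0, 1.1, 0]

```text
time_s: 34.77
eef_pos: [0.5679, 0.0349, 0.2523]
ee_rot: [[-0.974, -0.225, -0.0], [-0.225, 0.974, 0.0], [0.0, 0.0, -1.0]]
ft_force: [-0.5, 0.7, -2.2]
opening: 0.0125
gripper_force: 78.9
```

>>> servo_tool:
  increments:
    - [0, 0, 0, 0.2, 0]
    - [0, 0, 0, 0.4, 0]
    - [0, 0, 0, 0.6, 0]
    - [0, 0, 0, 0.6, 0]

```text
time_s: 35.1
eef_pos: [0.5677, 0.0349, 0.2461]
ee_rot: [[-0.974, -0.225, -0.001], [-0.225, 0.974, -0.0], [0.001, 0.0, -1.0]]
ft_force: [0.3, -0.4, -2.7]
opening: 0.0122
gripper_force: 78.9
```

>>> servo_tool:
  increments:
    - [0, 0, 0, 0.2, 0]
    - [0, 0, 0, 0.4, 0]
    - [0, 0, 0, 0.6, 0]
    - [0, 0, 0, 0.6, 0]

```text
time_s: 35.43
eef_pos: [0.5677, 0.0349, 0.24]
ee_rot: [[-0.974, -0.226, -0.001], [-0.226, 0.974, 0.0], [0.001, 0.0, -1.0]]
ft_force: [-0.2, 0.1, -2.8]
opening: 0.0126
gripper_force: 78.9
```

>>> servo_tool:
  increments:
    - [0, 0, 0, 0.1, 0]
    - [0, 0, 0, 0.2, 0]
    - [0, 0, 0, 0.2, 0]

```text
time_s: 35.68
eef_pos: [0.5679, 0.0349, 0.2386]
ee_rot: [[-0.974, -0.225, -0.0], [-0.225, 0.974, -0.0], [0.0, -0.0, -1.0]]
ft_force: [-1.4, 0.2, -1.3]
opening: 0.0124
gripper_force: 79.1
```

>>> servo_tool:
  increments:
    - [0, 0, 0, 0.07, 0]
    - [0, 0, 0, 0.14, 0]
    - [0, 0, 0, 0.2, 0]
    - [0, 0, 0, 0.2, 0]

```text
time_s: 36.02
eef_pos: [0.5679, 0.0349, 0.2384]
ee_rot: [[-0.974, -0.226, 0.001], [-0.226, 0.974, -0.0], [-0.001, -0.001, -1.0]]
ft_force: [-6.6, 0.5, 10.7]
opening: 0.0125
gripper_force: 80.8
```

>>> servo_tool:
  increments:
    - [0.3, 0, 0, -0.1, 0]
    - [0.3, 0, 0, -0.1, 0]
    - [0.5, 0, 0, -0.1, 0]
    - [0.5, 0, 0, -2, 0]
    - [0.5, 0, 0, -5, 0]

```text
time_s: 36.43
eef_pos: [0.5664, 0.035, 0.2839]
ee_rot: [[-0.974, -0.225, -0.006], [-0.225, 0.974, 0.001], [0.006, 0.002, -1.0]]
ft_force: [0.9, -0.5, -0.2]
opening: 0.0428
gripper_force: 0.0
```

>>> servo_tool:
  increments:
    - [0.3, 0, 0, -2, 0]
    - [0.1, 0, 0, -2, 0]
    - [0, 0, 0, -2, 0]
    - [0, 0, 0, -2, 0]
    - [0, 0, 0, -2, 0]

```text
time_s: 36.85
eef_pos: [0.5675, 0.0349, 0.3052]
ee_rot: [[-0.974, -0.225, -0.002], [-0.225, 0.974, 0.0], [0.002, 0.001, -1.0]]
ft_force: [-0.9, -0.7, 0.2]
opening: -0.0001
gripper_force: 0.0
```

Run:
```python
from h import *
to()
im,d=capture('scene');W=cloud('scene',d);cv2.imwrite('pics/s2.png',cv2.resize(im[130:370,200:420],None,fx=2.5,fy=2.5,interpolation=cv2.INTER_CUBIC))
for n in ['lid','lid_bar','switch_tip']: print(n,[(round(m['p'],2),np.round(cam2w('scene',m['at']),3)) for m in mark_of('scene',n)][:2])
z=W[...,2];r=np.hypot(W[...,0]-.568,W[...,1]-.035)
for lo,hi in [(.20,.232),(.235,.26)]:
    m=(r<.038)&(z>lo)&(z<hi);p=W[m];
    if lo<.21: p=p[p[:,2]>.214]
    A=np.c_[p[:,0]-.568,p[:,1]-.035,np.ones(len(p))];s,*_=np.linalg.lstsq(A,p[:,2],rcond=None);print(len(p),np.round(s,4),np.round(np.percentile(p[:,2],[10,50,90]),4))
```

```text
t 36.85 p [0.5675 0.0349 0.3052] yaw -166.97 q6 -16.9 F [-0.9 -0.7  0.2] op -0.0001 gf 0.0
lid [(0.74, array([0.517, 0.319, 0.002])), (0.6, array([0.755, 0.156, 0.002]))]
lid_bar [(0.59, array([0.571, 0.03 , 0.246]))]
switch_tip [(0.57, array([ 0.495, -0.143,  0.147]))]
532 [ 0.0165 -0.0095  0.2206] [0.2181 0.2191 0.2275]
205 [ 0.0365 -0.3566  0.2432] [0.2366 0.2436 0.2453]
```

View pics/s2.png

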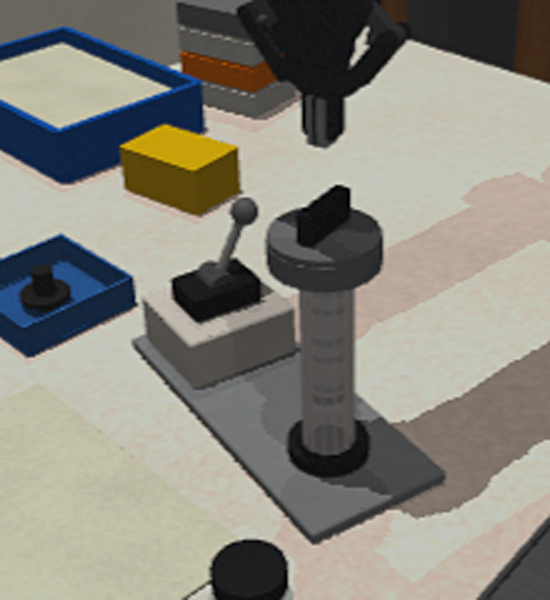

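The lid is home and level, with the plate at z 0.219 and the TCP at the dropped-in height; the crop shows it on the column at (325,245). The lever ball is at (244,212), so I'll swing the switch now.

>>> servo_tool:
  increments:
    - [0, 2.9, -2.7, 0, -6.6]
    - [0, 5.9, -5.4, 0, -13.2]
    - [0, 8.8, -8.1, 0, -19.8]
    - [0, 11.8, -10.8, 0, -26.4]
    - [0, 14.7, -13.5, 0, -33]

```text
time_s: 37.47
eef_pos: [0.4577, -0.1255, 0.3063]
ee_rot: [[-0.702, -0.713, -0.0], [-0.713, 0.702, -0.0], [0.0, 0.0, -1.0]]
ft_force: [0.5, -0.2, 0.2]
opening: 0.0002
gripper_force: 0.0
```

>>> servo_tool:
  increments:
    - [0, 0, 0, 0, -6.6]
    - [0, 0, 0, 0, -13.2]
    - [0, 0, 0, 0, -19.8]
    - [0, 0, 0, 0, -26.4]
    - [0, 0, 0, 0, -33]

```text
time_s: 37.88
eef_pos: [0.459, -0.1246, 0.3064]
ee_rot: [[-0.201, -0.98, -0.0], [-0.98, 0.201, 0.0], [-0.0, 0.0, -1.0]]
ft_force: [0.8, 0.9, 0.6]
opening: -0.0
gripper_force: 0.0
```

>>> servo_tool:
  increments:
    - [0, 0, 0, 0, 0]
    - [0, 0, 0, 0, 0]
    - [0, 0, 0, 0, 0]

```text
time_s: 38.13
eef_pos: [0.4591, -0.1244, 0.3065]
ee_rot: [[-0.208, -0.978, -0.0], [-0.978, 0.208, 0.0], [-0.0, 0.0, -1.0]]
ft_force: [0.5, -0.2, 0.2]
opening: 0.0
gripper_force: 0.0
```

Run:
```python
from h import *
to([.4544,-.1298,.139],[.5,-.1385,.139],[.57,-.152,.139],[.45,-.129,.139])
im,d=capture('top');W=cloud('top',d);z=W[...,2]
m=(z>.135)&(z<.17)&(np.hypot(W[...,0]-.50,W[...,1]+.143)<.03);p=W[m];print(len(p),p.mean(0),p.max(0),p.min(0))
```

```text
t 38.13 p [ 0.4591 -0.1244  0.3065] yaw -102.03 q6 -102.0 F [ 0.5 -0.2  0.2] op 0.0 gf 0.0
  to [ 0.4544 -0.1298  0.139 ] tool cm [ 0.63  0.35 16.75]
  to [ 0.5    -0.1385  0.139 ] tool cm [-0.1  -4.64 -0.  ]
  to [ 0.57  -0.152  0.139] tool cm [-0.14 -7.13 -0.  ]
  to [ 0.45  -0.129  0.139] tool cm [ 0.25 12.22  0.  ]<stdin>:4: RuntimeWarning: Mean of empty slice.
  ret = um.true_divide(
Traceback (most recent call last):
ValueError: zero-size array to reduction operation maximum which has no identity
```

>>> servo_tool:
  increments:
    - [0, 0.6, 0.8, 4, 0]
    - [0, 0.6, 0.8, 8, 0]
    - [0, 0.6, 0.8, 12, 0]
    - [0, 0.6, 0.8, 15.5, 0]
    - [0, 0.6, 0.8, 16.8, 0]

```text
time_s: 38.6
eef_pos: [0.4471, -0.1273, 0.1342]
ee_rot: [[-0.208, -0.978, -0.006], [-0.978, 0.208, 0.003], [-0.001, 0.006, -1.0]]
ft_force: [0.1, 0.3, 1.0]
opening: 0.0001
gripper_force: 0.0
```

>>> servo_tool:
  increments:
    - [0, 0, -1, 0, 0]
    - [0, 0, -2, 0, 0]
    - [0, 0, -3, 0, 0]
    - [0, 0, -4, 0, 0]
    - [0, 0, -5, 0, 0]

```text
time_s: 39.02
eef_pos: [0.5017, -0.1398, 0.1406]
ee_rot: [[-0.206, -0.978, 0.003], [-0.978, 0.206, -0.002], [0.001, -0.003, -1.0]]
ft_force: [-0.5, 1.1, 2.2]
opening: -0.0002
gripper_force: 0.7
```

>>> servo_tool:
  increments:
    - [0, 0, -0.8, 0, 0]
    - [0, 0, -1.6, 0, 0]
    - [0, 0, -2.4, 0, 0]
    - [0, 0, -3.2, 0, 0]
    - [0, 0, -4, 0, 0]

```text
time_s: 39.43
eef_pos: [0.5387, -0.1473, 0.1386]
ee_rot: [[-0.206, -0.979, -0.0], [-0.979, 0.206, 0.0], [-0.0, 0.0, -1.0]]
ft_force: [-5.8, 1.2, 0.5]
opening: -0.0001
gripper_force: 5.4
```

>>> servo_tool:
  increments:
    - [0, 0, -0.5, 0, 0]
    - [0, 0, -0.8, 0, 0]
    - [0, 0, -0.8, 0, 0]

```text
time_s: 39.68
eef_pos: [0.539, -0.1472, 0.1373]
ee_rot: [[-0.207, -0.978, -0.015], [-0.978, 0.207, 0.003], [0.001, 0.016, -1.0]]
ft_force: [-19.9, 2.7, 11.8]
opening: -0.0
gripper_force: 10.3
```

Run:
```python
from h import *
to()
im,d=capture('scene')
for n in ['switch_tip']: print(n,[(round(m['p'],2),np.round(cam2w('scene',m['at']),3)) for m in mark_of('scene',n)][:2])
```

```text
t 39.68 p [ 0.539  -0.1472  0.1373] yaw -101.92 q6 -100.8 F [-19.9   2.7  11.8] op -0.0 gf 10.3
switch_tip [(0.65, array([ 0.564, -0.155,  0.148]))]
```

The lever has reached its stop, with the force rising to 20 N and no further travel. I'll back off and verify.

>>> servo_tool:
  increments:
    - [0, 0, 1, 0, 0]
    - [0, 0, 3, 0, 0]
    - [0, 0, 6, 0, 0]
    - [0, 0, 6, -4, 0]
    - [0, 0, 6, -8, 0]

```text
time_s: 40.2
eef_pos: [0.4808, -0.1337, 0.2151]
ee_rot: [[-0.207, -0.978, -0.012], [-0.978, 0.207, 0.006], [-0.003, 0.013, -1.0]]
ft_force: [2.1, -2.2, 0.1]
opening: 0.0002
gripper_force: 0.0
```

>>> servo_tool:
  increments:
    - [0, 0, 1, -3, 0]
    - [0, 0, 3, -6, 0]
    - [0, 0, 6, -9, 0]
    - [0, 0, 9, -12, 0]
    - [0, 0, 9, -12, 0]

```text
time_s: 40.62
eef_pos: [0.3979, -0.1177, 0.3444]
ee_rot: [[-0.207, -0.978, 0.006], [-0.978, 0.207, -0.003], [0.002, -0.007, -1.0]]
ft_force: [1.0, 0.7, -0.6]
opening: -0.0002
gripper_force: 0.0
```

>>> servo_tool:
  increments:
    - [0, 0, 0, 0, 0]
    - [0, 0, 0, 0, 0]
    - [0, 0, 0, 0, 0]

```text
time_s: 40.87
eef_pos: [0.3997, -0.118, 0.3375]
ee_rot: [[-0.206, -0.979, -0.001], [-0.979, 0.206, 0.001], [-0.0, 0.001, -1.0]]
ft_force: [-1.2, 0.1, -0.0]
opening: 0.0003
gripper_force: 0.0
```

Run:
```python
from h import *
to()
im,d=capture('scene');cv2.imwrite('pics/s3.png',im)
W=cloud('scene',d);z=W[...,2];r=np.hypot(W[...,0]-.568,W[...,1]-.035)
p=W[(r<.04)&(z>.21)&(z<.224)];print(len(p),np.median(p[:,2]))
for n in ['switch_tip','cap','lid','flask','reagent']: print(n,[(round(m['p'],2),np.round(cam2w('scene',m['at']),3)) for m in mark_of('scene',n)][:2])
```

```text
t 40.87 p [ 0.3997 -0.118   0.3375] yaw -101.89 q6 -104.7 F [-1.2  0.1 -0. ] op 0.0003 gf 0.0
504 0.21890725860940596
switch_tip [(0.58, array([ 0.565, -0.154,  0.147]))]
cap [(0.77, array([ 0.605, -0.337,  0.015]))]
lid [(0.66, array([0.568, 0.033, 0.193])), (0.56, array([ 0.605, -0.334,  0.017]))]
flask [(0.64, array([0.753, 0.157, 0.001]))]
reagent [(0.59, array([ 0.754,  0.266, -0.007]))]
```

View pics/s3.png

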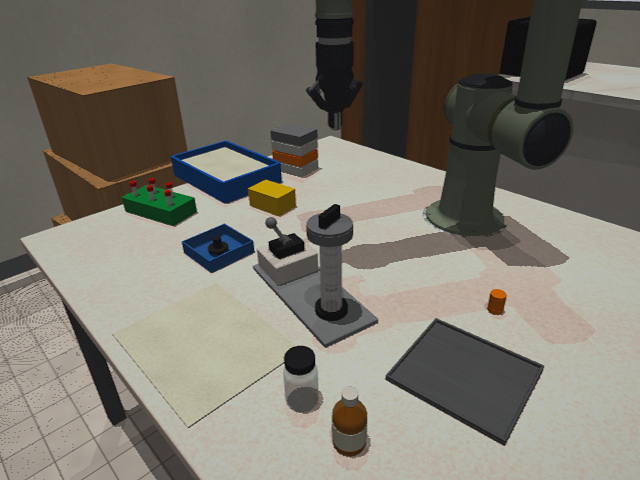

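The final view shows the cap in the dish at (218,243), the lid level on the column at (330,230) and the lever swung over, its ball now at (271,223). The tray is empty and the bystanders are where they started.

```bash
python3 -c "
from rig import finish_job
print(finish_job())"
```

```text
the job is handed in; nothing more can be done
None
```

The job is handed in: the cap is in the blue dish, all three cartridges are loaded with the last flush, the lid is fully home and level (I read the notch angle from the depth camera, so it dropped in without turning by feel), and the lever was swung last to its far end; no verdict came back.

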